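# Make up two calibration kits on the weighing bench

### The arm

A 7-joint arm with a two-finger parallel gripper is mounted at the origin on the work surface. World frame = base frame: x ahead of the robot, y to its left, z up, the work surface at z = 0. Lengths are in m, angles in rad, forces in N, time in s.
With the tool pointing down it reaches from about 0.4 to 0.9 m from the base axis. Payload 5.5 kg.
Tool frame: the origin (TCP) lies at the very end of the fingers, on their centre line; the grasp point (between the pads) lies 19 mm behind it (r.grip_depth is the distance from the TCP to the grasp point, in m); z points along the fingers, x is the direction in which the jaws open and shut, and the axes are right-handed (so a half turn about z gives the same grasp; the last joint's range is limited). The gripper opens to 85 mm and grips with 20 to 120 N. Pads are 22 mm wide; open, the fingers measure 114 mm over their backs; the gripper's body (76 mm by 85 mm) begins 54 mm behind the grasp point. The pads swing forward as they close: fully open they stand 13 mm farther back than shut.
Start: joints at [-1.064, 0.501, -0.427, 1.55, 0.221, 1.138, -0.21], TCP at [0.157, 0.631, 0.231] pointing down, gripper open.
Joint ranges: [-2.88, 2.88], [-0.31, 2.03], [-1.54, 1.56], [0.2, 2.42], [-1.41, 4.55], [0.19, 2.02], [-2.57, 2.57]. Speed limits (rad/s): [2.57, 2.57, 3.14, 3.14, 3.14, 3.14, 3.14].

### API

Orientations are given as a 3x3 rotation matrix whose columns are the frame's x, y, z axes.
In Python, from bench import r gives the robot as it stands. The module is installed in compiled form; this text tells all that it offers.
- The arm moves only by the tool servo_tool, never from a script. Its arguments are lists of equal length, an entry for each row: "grip": the closure in counts, from 0 (fully open) to 255 (shut); "delta_pos": the shift along the tool's x, y, z in units of 40 mm (1.0 is 40 mm), a list of three; "angular": the turn, a rotation vector about the tool's x, y, z in units of 6 degrees (1.0 is 6 degrees), a list of three. In form: {"grip": [grip, ...], "delta_pos": [[dx, dy, dz], ...], "angular": [[wx, wy, wz], ...]}. A call has 1 to 8 rows; each row shifts and turns the pose as measured when the row begins, along the tool's axes as they then stand; what a row does not reach is not made up. A row lasts 1/12 s, in which the tool goes at most 41.7 mm and 7.16 degrees, less where a joint would pass 70% of its speed; a pose out of reach is approached as far as the arm can. A call is refused whole if a number of a shift passes 1 or a number of a turn 1, either way. A call with a gripper value outside its range is refused whole. The fingers move at their own pace and stop on an object; "newtons" is the grip in N (left out, the last holds). Time passes only in rows, so rows that do not move let the fingers close. It gives the time, the measured TCP pose, the force and the opening at its end, in the units of the state.
- r.observe(): the state, without advancing time (a new reading comes with each control period).
- r.grab_frame(name): name is "scene" or "top" or "wrist"; returns a dict with "color" (400x640x3 uint8, red, green, blue), "z_map" (400x640 float32, m along the optical axis (not along the pixel's ray), 0 where there is no reading), "fx", "fy", "cx", "cy" (pixels), "rvec" (rotation vector, rad) and "tvec" (3), from world to camera coordinates, as OpenCV has them. Camera axes: x right, y down, z forward; pixel columns grow to the right and rows downward; lengths in m; the calibration is good to about 2 mm. A picture is of the moment at which its call begins.
- r.finish_job(): hands the job in, once; it reports no verdict.
The state is a dict: "time": time; "q": joint angles; "qd": joint speeds; "tau": joint torques, N m; "tool_pos": TCP position; "ee_rot": TCP orientation; "contact_force": force on the tool from outside, world axes, zero at the start; "ft_torque": the same for the moment, N m; "gripper_width": finger opening in m.
Only numpy, scipy, OpenCV 4.12 (cv2) and the standard library are available. Lean on these libraries where they do the work, as an engineer would, in place of code of your own. Each camera call takes 0.05 s, during which the arm holds its last target.

### The job

Make up the two calibration kits: into the blue tray go the big brass weight and the small steel weight, and into the orange tray the small brass weight and the big steel weight, each weight set down upright in a small square compartment of its own. Also lift the load plate by its knob straight up off the two pins of the little white scale, keeping it level, and lay it flat in the large compartment of the orange tray. Drop nothing, and leave the round bubble level where it stands.

Things in the scene. Friction and masses are not known exactly. Their poses are not given: they have to be found in the camera images.
- big_brass: Big yellow brass weight, a knobbed calibration weight: upright cylinder 40 mm in diameter and 44 mm high, with a thin neck and an 18 mm wide knob on top (62 mm high overall), 0.5 kg. Stands upright at the start; origin at the centre of its underside, z up its axis. Grip the cylinder, not the knob
- small_brass: Small yellow brass weight, a knobbed calibration weight: upright cylinder 28 mm in diameter and 34 mm high, with a thin neck and a 13 mm wide knob on top (48 mm high overall), 0.2 kg. Stands upright at the start; origin at the centre of its underside, z up its axis. Grip the cylinder, not the knob
- big_steel: Big silver-grey steel weight, a knobbed calibration weight: upright cylinder 40 mm in diameter and 44 mm high, with a thin neck and an 18 mm wide knob on top (62 mm high overall), 0.5 kg. Stands upright at the start; origin at the centre of its underside, z up its axis. Grip the cylinder, not the knob
- small_steel: Small silver-grey steel weight, a knobbed calibration weight: upright cylinder 28 mm in diameter and 34 mm high, with a thin neck and a 13 mm wide knob on top (48 mm high overall), 0.2 kg. Stands upright at the start; origin at the centre of its underside, z up its axis. Grip the cylinder, not the knob
- plate: Steel load plate 80 x 70 x 5 mm (x, y, z), 0.2 kg, with a black round knob 20 mm in diameter standing 30 mm up from the middle of its upper face (knob top 35 mm above the underside). Two through holes 10 mm in diameter at x = +-28 mm, y = 0, through which the scale's pins stand. Origin at the centre of its underside, z up. It lies loose on the scale at the start
- scale: Little white scale, fixed to the bench: low housing with a flat top 20 mm high, which spans x -95 to +55 mm and y +-50 mm; a green display lies near its -x end. Two dark upright pins, 7 mm in diameter, at x = +-28 mm, y = 0, rise 25 mm above the housing's top (20 mm above the plate's upper face). Origin on the bench under the middle of the plate; the plate's x runs along the scale's x
- blue_tray: Blue tray (blue floor, white rim and divider), fixed to the bench: outside 141 x 72 mm (x, y), rim 14 mm high, walls 3 mm, floor top 4 mm above its origin, which is the centre of its underside. One divider as high as the rim makes two square compartments, 66 x 66 mm inside, with centres at x = +-34.5 mm, y = 0
- orange_tray: Orange tray (orange floor, white rim and dividers), fixed to the bench: outside 141 x 165 mm (x, y), rim and dividers 14 mm high, walls 3 mm, floor top 4 mm above its origin, which is the centre of its underside. Two square compartments, 66 x 66 mm inside, with centres at x = +-34.5 mm, y = +46.5 mm; one large compartment, 135 x 90 mm (x, y) inside, with its centre at x = 0, y = -34.5 mm
- level: Round bubble level: black puck 44 mm in diameter and 17 mm high with a green top, loose, 0.08 kg; it belongs to neither kit and stands in the row of weights. Origin at the centre of its underside
Things that resemble listed ones, but are neither listed nor needed, are in the scene too. What is shaped like the small_steel but purple is not meant. What is shaped like the big_steel but green is not meant.

How it is judged:
By the outcome, as a careful person would: the job done as asked, in the order asked, and still so for the second after the job is handed in, with the robot touching nothing.
It also fails if it takes over 99 s, if anything falls off the work surface, if the arm or the gripper's body presses on something with over 40 N, if the wrist force passes 120 N, or if a joint passes its speed limit or range.

## Working session

There is one attempt and no reset: what is moved stays moved. The work goes in short steps, Python scripts to look and compute and a tool call to move; the robot and the scene stay as the last step left them, time stands still between calls to the robot, and variables do not carry over. Pictures are saved under pics/ and viewed, and the job is handed in when it is done.

Besides the shell and the picture viewer there is one more tool, called after "Request:" as name(argument=value, ...) on one line, values as JSON. servo_tool: Moves the arm, as the interface text tells. Its arguments: {"type":"object","properties":{"grip":{"type":"array","items":{"type":"number"}},"delta_pos":{"type":"array","items":{"type":"array","items":{"type":"number"}}},"angular":{"type":"array","items":{"type":"array","items":{"type":"number"}}},"newtons":{"type":"number"}},"required":["grip","delta_pos","angular"]}

```bash
mkdir -p pics
cat > h.py <<'E'
import numpy as np, cv2
from bench import r
def grab(n,fn=None):
    f=r.grab_frame(n)
    if fn: cv2.imwrite('pics/'+fn,f['color'][:,:,::-1])
    return f
def ray(f,u,v,z):
    R,_=cv2.Rodrigues(np.array(f['rvec'],float)); t=np.array(f['tvec'],float).ravel()
    d=R.T@np.array([(u-f['cx'])/f['fx'],(v-f['cy'])/f['fy'],1.]); c=-R.T@t
    return c+d*(z-c[2])/d[2]
def pts(f):
    R,_=cv2.Rodrigues(np.array(f['rvec'],float)); t=np.array(f['tvec'],float).ravel()
    v,u=np.mgrid[:400,:640]; Z=f['z_map']
    P=np.stack([(u-f['cx'])/f['fx']*Z,(v-f['cy'])/f['fy']*Z,Z],-1)
    W=(P-t)@R; W[Z==0]=np.nan
    return W
def proj(f,p):
    q,_=cv2.projectPoints(np.array(p,float).reshape(-1,3),np.array(f['rvec'],float),np.array(f['tvec'],float),np.array([[f['fx'],0,f['cx']],[0,f['fy'],f['cy']],[0,0,1.]]),None)
    return q[:,0]
E
python3 - <<'E'
from h import *
for n in ['scene','top','wrist']:
    f=grab(n,n+'0.png'); R,_=cv2.Rodrigues(np.array(f['rvec'],float)); print(n,f['fx'],-R.T@np.array(f['tvec']).ravel(),R.tolist())
    np.savez('pics/'+n+'0.npz',**f)
print(r.observe())
E
```

```text
scene 466.09751486151777 [ 1.14892408 -0.16029904  0.79655751] [[0.32969576696911984, 0.9440853383541539, -0.0018908060098526969], [0.762000496370739, -0.26728898525886, -0.5898405224211342], [-0.5573651808046421, 0.1930271283110536, -0.8075175434395198]]
top 422.273384582756 [0.46128181 0.00717565 1.02628864] [[0.026518261033046442, -0.9996457507867433, -0.0022704109300775294], [-0.9889954213129784, -0.02590490625700914, -0.14566053842334925], [0.1455501235099017, 0.006108090194470103, -0.9893320235292238]]
wrist 304.8519004039036 [0.08984488 0.64733474 0.37390667] [[0.24074489422736345, 0.9705875580401669, -0.001299261744698993], [0.9348902006868848, -0.23153038366147327, 0.26902415152028164], [0.26081067570767114, -0.0659808579756029, -0.9631325546453673]]
{'time': 0.15, 'q': array([-1.06380537,  0.50163617, -0.42684872,  1.55121952,  0.22079824,
        1.1382739 , -0.21030536]), 'qd': array([-1.14965642e-03, -2.27854024e-03, -1.37530567e-03, -2.16722138e-03,
        5.48212465e-04, -1.49104614e-03, -8.56798307e-05]), 'tau': array([-6.91923618e-03, -5.70038474e+01, -5.82536861e+00, -2.81282920e+01,
        1.06332212e-02,  7.86951132e-03, -1.71439626e-05]), 'tool_pos': array([0.15678684, 0.630259  , 0.23049304]), 'ee_rot': array([[ 2.41331161e-01,  9.70442728e-01, -4.27455085e-04],
       [ 9.70441684e-01, -2.41331529e-01, -1.42500116e-03],
       [-1.48604040e-03, -7.09230502e-05, -9.99998893e-01]]), 'contact_force': array([0.53040242, 0.45279109, 0.27059871]), 'ft_torque': array([ 0.00048251, -0.07835069,  0.02135987]), 'gripper_width': 0.08556888507747194}
```

View pics/top0.png

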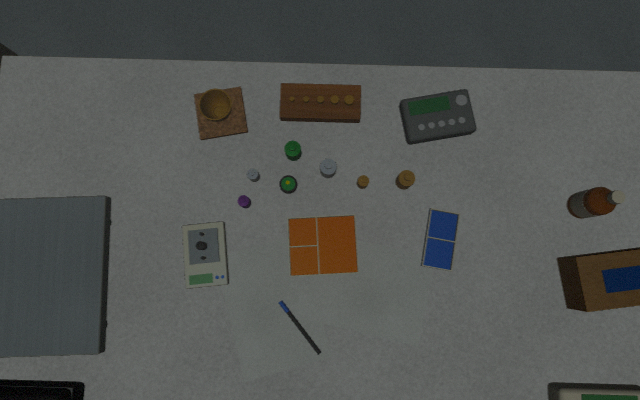

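View pics/scene0.png

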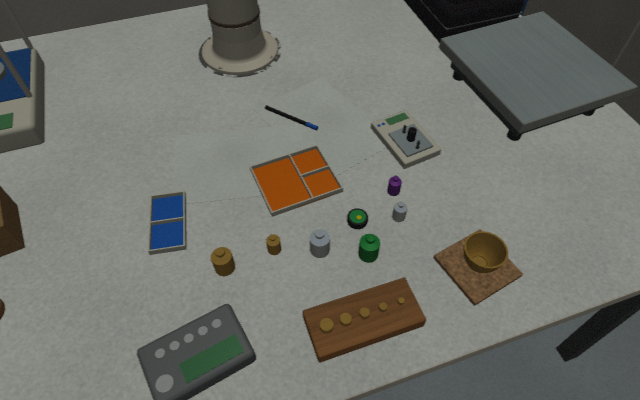

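View pics/wrist0.png

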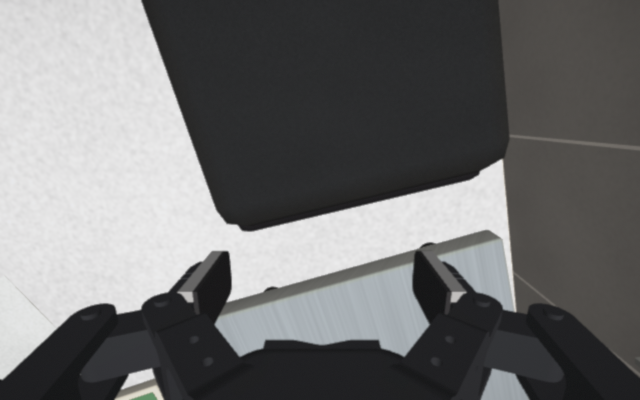

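```bash
cat > m.py <<'E'
from h import *
def ld(n): return dict(np.load('pics/'+n+'.npz'))
def blobs(f,zmin,zmax,W=None):
    W=pts(f); hsv=cv2.cvtColor(f['color'],cv2.COLOR_RGB2HSV)
    return W,hsv
E
python3 - <<'E'
from m import *
t=ld('top0'); s=ld('scene0')
for f in (t,s):
  print(proj(f,[[.157,.63,.23],[0,0,0],[.5,0,0],[.157,.63,0]]))
f=t; W=pts(f); m=((W[...,2]>.01)&(W[...,0]>.2)&(W[...,0]<.9)&(abs(W[...,1])<.4)).astype(np.uint8)
n,l,st,c=cv2.connectedComponentsWithStats(m)
for i in range(1,n):
  if st[i,4]>20:
    P=W[l==i]; print(c[i].round(1),st[i,4],np.median(f['color'][l==i],0),P.min(0).round(3),P.max(0).round(3))
E
```

```text
[[-35.51926344 428.03248668]
 [318.61033741 471.40136661]
 [324.18116407 247.63460724]
 [ 47.64991249 389.68327757]]
[[489.32723592 -44.11290816]
 [240.81598391  50.53697379]
 [293.43702796 179.19042714]
 [466.28697894  37.70685124]]
[319.7 102.8] 2861 [64. 45. 27.] [ 0.814 -0.08   0.01 ] [0.9   0.121 0.05 ]
[219.6 112.1] 2136 [70. 54. 35.] [0.76  0.202 0.01 ] [0.898 0.339 0.073]
[436.7 116.3] 3209 [49. 53. 50.] [ 0.76  -0.359  0.01 ] [ 0.896 -0.176  0.048]
[292.2 149.9] 261 [27. 66. 32.] [0.713 0.064 0.011] [0.752 0.103 0.065]
[327.5 167.5] 251 [81. 87. 90.] [ 0.671 -0.021  0.01 ] [0.711 0.015 0.066]
[252.6 174.3] 124 [81. 86. 88.] [0.657 0.165 0.011] [0.684 0.191 0.052]
[404.9 178.9] 271 [77. 61. 32.] [ 0.648 -0.209  0.01 ] [ 0.687 -0.17   0.064]
[287.6 183.6] 251 [31. 68. 35.] [0.631 0.072 0.011] [0.674 0.114 0.023]
[362.3 181.1] 125 [77. 62. 32.] [ 0.647 -0.101  0.011] [ 0.674 -0.074  0.05 ]
[243.4 201. ] 126 [56.5 35.  68. ] [0.592 0.183 0.01 ] [0.618 0.21  0.049]
[440.4 239. ] 316 [83. 85. 77.] [ 0.452 -0.323  0.01 ] [ 0.602 -0.231  0.019]
[312.1 242.6] 374 [100.  95.  83.] [ 0.431 -0.073  0.01 ] [0.582 0.091 0.02 ]
[204.4 254.5] 2716 [81. 87. 80.] [0.397 0.225 0.01 ] [0.556 0.341 0.059]
[355.2 256.2] 81 [95. 90. 76.] [ 0.441 -0.081  0.011] [ 0.546 -0.053  0.018]
[289.3 314.1] 88 [33.  39.5 45. ] [0.305 0.047 0.01 ] [0.375 0.103 0.015]
[309.8 341.1] 30 [32.  32.5 32. ] [0.27  0.016 0.01 ] [0.297 0.04  0.014]
```

```bash
cat > loc.py <<'E'
from m import *
from scipy.optimize import least_squares
def wt(f,c0,h,rad):
    # side points circle fit at known radius, and knob centroid
    W=pts(f); d=np.hypot(W[...,0]-c0[0],W[...,1]-c0[1])
    m=(d<rad+.012)&(W[...,2]>.006)&(W[...,2]<h-.004); P=W[m][:,:2]
    s=least_squares(lambda c:np.hypot(*(P-c).T)-rad,c0,loss='soft_l1',f_scale=.001).x
    m2=(d<rad+.005)&(W[...,2]>h-.003)&(W[...,2]<h+.004); Q=W[m2][:,:2]
    (mc,mr)=cv2.minEnclosingCircle(Q.astype(np.float32))
    return s.round(4),np.array(mc).round(4),round(mr,4),m.sum(),m2.sum()
def rect(f,hlo,hhi,z,roi,erode=1):
    hsv=cv2.cvtColor(f['color'],cv2.COLOR_RGB2HSV)
    m=cv2.inRange(hsv,np.array(hlo),np.array(hhi))
    W=pts(f); m[~((W[...,0]>roi[0])&(W[...,0]<roi[1])&(W[...,1]>roi[2])&(W[...,1]<roi[3]))]=0
    out=[]
    for c in cv2.findContours(m,cv2.RETR_EXTERNAL,cv2.CHAIN_APPROX_NONE)[0]:
        if cv2.contourArea(c)<100: continue
        P=np.array([ray(f,u,v,z)[:2] for u,v in c[:,0]],np.float32)
        a=cv2.minAreaRect(P); out.append((np.round(a[0],4),np.round(a[1],4),round(a[2],2)))
    return out
E
python3 - <<'E'
from loc import *
t=ld('top0'); s=ld('scene0')
for n,c,h,rad in [('bb',(.667,-.19),.044,.02),('sb',(.66,-.088),.034,.014),('bs',(.691,-.003),.044,.02),('ss',(.67,.178),.034,.014),('lev',(.652,.093),.017,.022),('grn',(.732,.083),.044,.02),('pur',(.605,.196),.034,.014)]:
    for k,f in (('T',t),('S',s)): print(n,k,*wt(f,c,h,rad))
for k,f in (('T',t),('S',s)):
    print(k,'blue',*rect(f,(105,120,40),(130,255,255),.004,(.4,.65,-.36,-.2)),sep='\n')
    print(k,'or',*rect(f,(3,150,60),(20,255,255),.004,(.4,.62,-.1,.12)),sep='\n')
    W=pts(f); m=(W[...,0]>.39)&(W[...,0]<.57)&(W[...,1]>.22)&(W[...,1]<.35)
    for lo,hi in ((.012,.0215),(.0225,.03),(.037,.048),(.05,.06)):
        P=W[m&(W[...,2]>lo)&(W[...,2]<hi)][:,:2].astype(np.float32); print(lo,len(P),P.mean(0),cv2.minAreaRect(P))
    for nm,a in (('b',(.4,.62,-.34,-.22)),('o',(.42,.6,-.1,.1))):
        P=W[(W[...,0]>a[0])&(W[...,0]<a[1])&(W[...,1]>a[2])&(W[...,1]<a[3])&(W[...,2]>.009)&(W[...,2]<.017)][:,:2].astype(np.float32); print('rim',nm,len(P),cv2.minAreaRect(P))
E
python3 - <<'E'
import cv2
a=cv2.imread('pics/top0.png')[210:295,175:235]; b=cv2.imread('pics/scene0.png')[105:170,365:445]
a=cv2.resize(a,(360,510),interpolation=cv2.INTER_NEAREST);b=cv2.resize(b,(400,325),interpolation=cv2.INTER_NEAREST)
b=cv2.copyMakeBorder(b,0,185,0,0,cv2.BORDER_CONSTANT); cv2.imwrite('pics/sc.png',cv2.hconcat([a,b]))
E
```

```text
bb T [ 0.6688 -0.1899] [ 0.6687 -0.1893] 0.0205 59 161
bb S [ 0.6669 -0.1926] [ 0.6676 -0.1924] 0.0201 198 240
sb T [ 0.6614 -0.0882] [ 0.6611 -0.0877] 0.0137 22 78
sb S [ 0.6595 -0.0909] [ 0.6604 -0.0906] 0.0143 93 109
bs T [ 0.6921 -0.0032] [ 0.6916 -0.003 ] 0.02 47 149
bs S [ 0.6898 -0.0056] [ 0.6913 -0.006 ] 0.0209 180 223
ss T [0.6716 0.1785] [0.6706 0.1777] 0.0136 26 64
ss S [0.669  0.1757] [0.6693 0.1734] 0.015 89 96
lev T [0.6524 0.0936] [0.6524 0.0934] 0.0218 11 231
lev S [0.6501 0.0902] [0.6513 0.0895] 0.022 46 282
grn T [0.7338 0.0838] [0.7332 0.0835] 0.0199 53 150
grn S [0.7314 0.081 ] [0.7316 0.0817] 0.0209 182 226
pur T [0.6057 0.1971] [0.6051 0.196 ] 0.0144 24 78
pur S [0.6028 0.1938] [0.6036 0.1927] 0.0146 91 88
T
blue
(array([ 0.4935, -0.2748]), array([0.0622, 0.0653]), 80.8)
(array([ 0.5619, -0.286 ]), array([0.0625, 0.0644]), 80.8)
T
or
(array([0.4681, 0.0485]), array([0.0652, 0.0639]), 5.14)
(array([0.5374, 0.0539]), array([0.0645, 0.0646]), 4.89)
(array([ 0.5091, -0.0299]), array([0.1345, 0.0886]), 4.53)
0.012 1178 [0.46502158 0.27872714] ((0.4765799641609192, 0.
[... 1144 characters left out ...]
47, 0.10204818844795227), 7.8103132247924805)
0.0225 741 [0.4928014 0.2801268] ((0.47789889574050903, 0.27889272570610046), (0.1427600085735321, 0.09615495055913925), 7.578372478485107)
0.037 53 [0.49927622 0.28093573] ((0.4956802725791931, 0.2809460759162903), (0.06057687848806381, 0.01508699357509613), 15.766563415527344)
0.05 54 [0.49599206 0.2825823 ] ((0.4953779876232147, 0.2824849486351013), (0.018152721226215363, 0.020527873188257217), 46.46113967895508)
rim b 505 ((0.5266688466072083, -0.28050774335861206), (0.07321108132600784, 0.1451340913772583), 80.87065124511719)
rim o 720 ((0.5056425929069519, 0.0021832212805747986), (0.14508527517318726, 0.1658204197883606), 4.838324546813965)
```

View pics/sc.png

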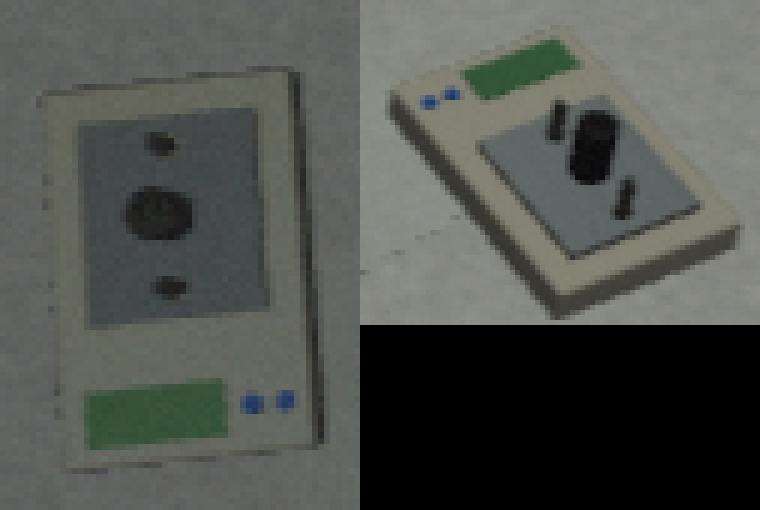

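```bash
cat > go.py <<'E'
import sys
from h import *
from scipy.spatial.transform import Rotation as Ro
# usage: go.py x y z [yawdeg]
o=r.observe(); p=o['tool_pos']; R=o['ee_rot']
print('t %.2f'%o['time'],'p',p.round(4),'yaw %.2f'%np.degrees(np.arctan2(R[1,0],R[0,0])),'tilt',R[:2,2].round(4),'w %.4f'%o['gripper_width'],'F',o['contact_force'].round(1))
if len(sys.argv)>3:
    T=np.array([float(v) for v in sys.argv[1:4]]); d=R.T@(T-p)/.04
    a=np.radians(float(sys.argv[4])) if len(sys.argv)>4 else np.arctan2(R[1,0],R[0,0])
    G=np.array([[np.cos(a),np.sin(a),0],[np.sin(a),-np.cos(a),0],[0,0,-1]])
    w=Ro.from_matrix(R.T@G).as_rotvec(degrees=True)/6
    print('shift units',d.round(3),'max/row',abs(d).max().round(2),'turn units',w.round(3))
E
python3 go.py .668 -.191 .12 81
```

```text
t 0.15 p [0.1568 0.6303 0.2305] yaw 76.03 tilt [-0.0004 -0.0014] w 0.0856 F [0.5 0.5 0.3]
shift units [-16.836  17.358   2.786] max/row 17.36 turn units [-0.001  0.014 -0.828]
```

Request:
servo_tool(grip=[0,0,0,0,0,0,0,0], delta_pos=[[-0.4,0.4,0],[-0.7,0.7,0],[-0.7,0.7,0],[-0.7,0.7,0],[-0.7,0.7,0],[-0.7,0.7,0],[-0.7,0.7,0],[-0.7,0.7,0]], angular=[[0,0,0],[0,0,0],[0,0,0],[0,0,0],[0,0,0],[0,0,0],[0,0,0],[0,0,0]], newtons=50)

```text
time: 0.82
tool_pos: [0.3074, 0.3709, 0.2257]
ee_rot: [[0.224, 0.975, -0.009], [0.975, -0.224, 0.001], [-0.001, -0.009, -1.0]]
contact_force: [1.6, -0.2, -0.2]
gripper_width: 0.0855
```

```bash
python3 go.py .668 -.191 .12 81
```

```text
t 0.82 p [0.3074 0.3709 0.2257] yaw 77.07 tilt [-0.0094  0.001 ] w 0.0855 F [ 1.6 -0.2 -0.2]
shift units [-11.672  11.954   2.542] max/row 11.95 turn units [-0.09   0.007 -0.655]
```

Request:
servo_tool(grip=[0,0,0,0,0,0,0,0], delta_pos=[[-0.7,0.72,0],[-0.7,0.72,0],[-0.7,0.72,0],[-0.7,0.72,0],[-0.7,0.72,0],[-0.7,0.72,0],[-0.7,0.72,0.1],[-0.7,0.72,0.2]], angular=[[0,0,-0.1],[0,0,-0.1],[0,0,-0.1],[0,0,-0.1],[0,0,-0.1],[0,0,-0.1],[0,0,0],[0,0,0]])

```text
time: 1.48
tool_pos: [0.4945, 0.0957, 0.2139]
ee_rot: [[0.158, 0.987, -0.005], [0.987, -0.158, 0.001], [0.001, -0.005, -1.0]]
contact_force: [0.7, 1.3, 0.6]
gripper_width: 0.0852
```

```bash
python3 go.py .668 -.191 .12 81
```

```text
t 1.48 p [0.4945 0.0957 0.2139] yaw 80.91 tilt [-0.0047  0.0014] w 0.0852 F [0.7 1.3 0.6]
shift units [-6.394  5.426  2.316] max/row 6.39 turn units [-0.046 -0.006 -0.015]
```

Request:
servo_tool(grip=[0,0,0,0,0,0,0,0], delta_pos=[[-0.75,0.62,0.2],[-0.75,0.62,0.2],[-0.75,0.62,0.3],[-0.75,0.62,0.3],[-0.75,0.62,0.3],[-0.75,0.62,0.3],[-0.75,0.62,0.3],[-0.75,0.62,0.2]], angular=[[0,0,0],[0,0,0],[0,0,0],[0,0,0],[0,0,0],[0,0,0],[0,0,0],[0,0,0]])

```text
time: 2.15
tool_pos: [0.6559, -0.1813, 0.1265]
ee_rot: [[0.156, 0.988, -0.003], [0.988, -0.156, 0.002], [0.002, -0.003, -1.0]]
contact_force: [0.7, 0.5, -0.1]
gripper_width: 0.0854
```

Request:
servo_tool(grip=[0,0], delta_pos=[[-0.3,0.3,0.1],[0,0,0]], angular=[[0,0,0],[0,0,0]])

```text
time: 2.32
tool_pos: [0.6659, -0.2072, 0.1184]
ee_rot: [[0.166, 0.986, -0.006], [0.986, -0.166, -0.003], [-0.004, -0.005, -1.0]]
contact_force: [-0.5, 0.4, -0.4]
gripper_width: 0.0854
```

```bash
python3 go.py .668 -.191 .012 81; python3 -c "
from loc import *
f=grab('wrist','w1.png'); print(*wt(f,(.667,-.191),.044,.02)); print(*wt(grab('top'),(.667,-.191),.044,.02))"
```

```text
t 2.32 p [ 0.6659 -0.2072  0.1184] yaw 80.43 tilt [-0.0055 -0.0033] w 0.0854 F [-0.5  0.4 -0.4]
shift units [ 4.200e-01 -2.000e-03  2.658e+00] max/row 2.66 turn units [-0.047  0.039 -0.096]
[ 0.6678 -0.1897] [ 0.6673 -0.1897] 0.0201 356 1591
[ 0.6688 -0.19  ] [ 0.6689 -0.1891] 0.0204 58 156
```

Request:
servo_tool(grip=[0,0,0,0], delta_pos=[[0.3,0,0.4],[0.12,0,0.5],[0,0,0.5],[0,0,0]], angular=[[0,0,0],[0,0,0],[0,0,-0.1],[0,0,0]])

```text
time: 2.75
tool_pos: [0.6675, -0.1774, 0.0653]
ee_rot: [[0.147, 0.989, -0.003], [0.989, -0.147, 0.003], [0.003, -0.003, -1.0]]
contact_force: [-1.0, -0.3, -0.9]
gripper_width: 0.0856
```

```bash
python3 go.py .668 -.190 .012 81
```

```text
t 2.75 p [ 0.6675 -0.1774  0.0653] yaw 81.57 tilt [-0.0028  0.0033] w 0.0856 F [-1.  -0.3 -0.9]
shift units [-0.314  0.063  1.332] max/row 1.33 turn units [-0.031 -0.027  0.094]
```

Request:
servo_tool(grip=[0,0,0], delta_pos=[[-0.2,0.05,0.2],[0,0,0],[0,0,0]], angular=[[0,0,0],[0,0,0],[0,0,0]])

```text
time: 3.0
tool_pos: [0.6689, -0.1801, 0.0595]
ee_rot: [[0.141, 0.99, -0.002], [0.99, -0.141, 0.006], [0.006, -0.002, -1.0]]
contact_force: [0.0, -0.7, 0.4]
gripper_width: 0.0854
```

```bash
python3 go.py .668 -.190 .012 81
```

```text
t 3.00 p [ 0.6689 -0.1801  0.0595] yaw 81.92 tilt [-0.0015  0.0059] w 0.0854 F [ 0.  -0.7  0.4]
shift units [-0.254  0.016  1.186] max/row 1.19 turn units [-0.023 -0.054  0.153]
```

Request:
servo_tool(grip=[0,0,0,0,0], delta_pos=[[-0.2,0,0.3],[-0.05,0,0.4],[0,0,0.3],[0,0,0.1],[0,0,0]], angular=[[0,0,0.1],[0,0,0],[0,0,0],[0,0,0],[0,0,0]])

```text
time: 3.42
tool_pos: [0.6691, -0.1927, 0.0147]
ee_rot: [[0.154, 0.988, 0.004], [0.988, -0.154, 0.004], [0.004, 0.003, -1.0]]
contact_force: [0.3, 0.5, -0.1]
gripper_width: 0.0855
```

```bash
python3 go.py .668 -.190 .012 81
```

```text
t 3.42 p [ 0.6691 -0.1927  0.0147] yaw 81.13 tilt [0.0037 0.0038] w 0.0855 F [ 0.3  0.5 -0.1]
shift units [ 0.063 -0.037  0.067] max/row 0.07 turn units [ 0.029 -0.042  0.022]
```

Close.

Request:
servo_tool(grip=[0,120,255,255,255,255,255,255], delta_pos=[[0.06,-0.04,0.05],[0,0,0],[0,0,0],[0,0,0],[0,0,0],[0,0,0],[0,0,0],[0,0,0]], angular=[[0,0,0],[0,0,0],[0,0,0],[0,0,0],[0,0,0],[0,0,0],[0,0,0],[0,0,0]], newtons=50)

```text
time: 4.08
tool_pos: [0.6672, -0.1899, 0.0117]
ee_rot: [[0.154, 0.988, 0.002], [0.988, -0.154, 0.004], [0.004, 0.002, -1.0]]
contact_force: [-0.4, -0.3, -2.6]
gripper_width: 0.0386
```

```bash
python3 go.py .528 -.279 .1 81; python3 -c "
from h import *
grab('wrist','w2.png');grab('scene','s2.png')"
```

```text
t 4.08 p [ 0.6672 -0.1899  0.0117] yaw 81.13 tilt [0.0023 0.0038] w 0.0386 F [-0.4 -0.3 -2.6]
shift units [-2.728 -3.092 -2.224] max/row 3.09 turn units [ 0.016 -0.039  0.021]
```

View pics/w2.png

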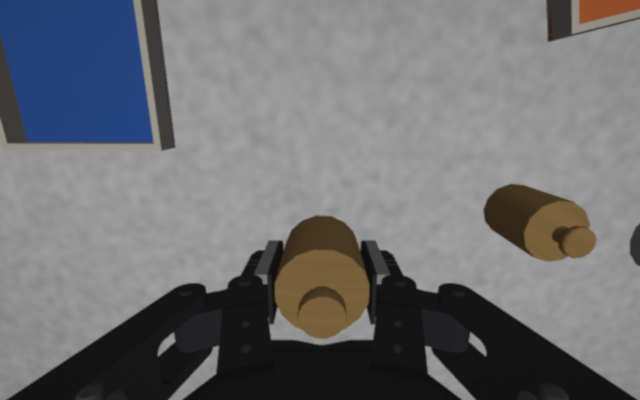

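Request:
servo_tool(grip=[255,255,255,255,255], delta_pos=[[0,0,-0.2],[0,0,-0.4],[0,0,-0.5],[0,0,-0.2],[0,0,0]], angular=[[0,0,0],[0,0,0],[0,0,0],[0,0,0],[0,0,0]])

```text
time: 4.6
tool_pos: [0.6635, -0.1886, 0.0648]
ee_rot: [[0.154, 0.988, -0.006], [0.988, -0.154, 0.007], [0.006, -0.007, -1.0]]
contact_force: [0.1, -0.5, -5.3]
gripper_width: 0.0386
```

```bash
python3 go.py .562 -.285 .065 81
```

```text
t 4.60 p [ 0.6635 -0.1886  0.0648] yaw 81.14 tilt [-0.0059  0.0066] w 0.0386 F [ 0.1 -0.5 -5.3]
shift units [-2.771 -2.136 -0.007] max/row 2.77 turn units [-0.065 -0.053  0.024]
```

Request:
servo_tool(grip=[255,255,255,255,255,255,255,255], delta_pos=[[-0.3,-0.2,0],[-0.5,-0.4,0],[-0.6,-0.5,0],[-0.6,-0.5,0],[-0.4,-0.3,0],[-0.15,-0.1,0],[0,0,0],[0,0,0]], angular=[[-0.05,-0.05,0],[0,0,0],[0,0,0],[0,0,0],[0,0,0],[0,0,0],[0,0,0],[0,0,0]])

```text
time: 5.27
tool_pos: [0.5632, -0.2787, 0.0637]
ee_rot: [[0.151, 0.989, -0.0], [0.989, -0.151, 0.002], [0.002, -0.0, -1.0]]
contact_force: [1.3, 0.2, -4.5]
gripper_width: 0.0388
```

```bash
python3 go.py .562 -.285 .018 81
```

```text
t 5.27 p [ 0.5632 -0.2787  0.0637] yaw 81.33 tilt [-0.      0.0016] w 0.0388 F [ 1.3  0.2 -4.5]
shift units [-0.163 -0.006  1.142] max/row 1.14 turn units [-0.003 -0.015  0.055]
```

Request:
servo_tool(grip=[255,255,255,255,255,255], delta_pos=[[-0.15,0,0.2],[0,0,0.4],[0,0,0.35],[0,0,0.15],[0,0,0],[0,0,0]], angular=[[0,0,0.05],[0,0,0],[0,0,0],[0,0,0],[0,0,0],[0,0,0]])

```text
time: 5.77
tool_pos: [0.5692, -0.2785, 0.0156]
ee_rot: [[0.147, 0.989, 0.005], [0.989, -0.147, 0.005], [0.005, 0.004, -1.0]]
contact_force: [0.2, -3.7, 6.8]
gripper_width: 0.0386
```

```bash
python3 go.py .562 -.285 .0155 81;python3 -c "
from h import *
grab('scene','s3.png')"
```

```text
t 5.77 p [ 0.5692 -0.2785  0.0156] yaw 81.52 tilt [0.0048 0.0046] w 0.0386 F [ 0.2 -3.7  6.8]
shift units [-0.188 -0.155  0.001] max/row 0.19 turn units [ 0.038 -0.05   0.087]
```

View pics/s3.png

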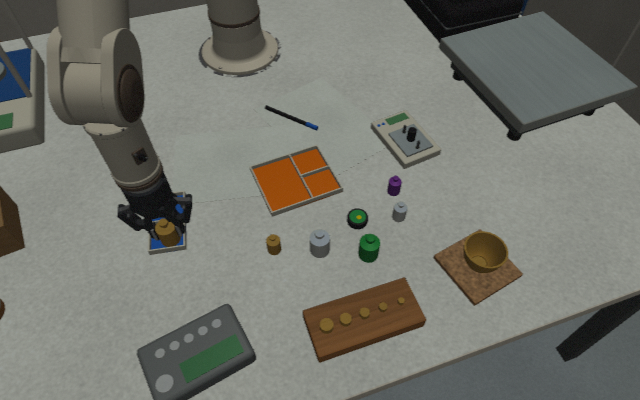

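Request:
servo_tool(grip=[255,100,30,0,0,0,0], delta_pos=[[0,0,-0.02],[0,0,0],[0,0,0],[0,0,0],[0,0,-0.1],[0,0,-0.4],[0,0,-0.7]], angular=[[0,0,0],[0,0,0],[0,0,0],[0,0,0],[0,0,0],[0,0,0],[0,0,0]])

```text
time: 6.4
tool_pos: [0.5706, -0.2783, 0.0672]
ee_rot: [[0.146, 0.989, 0.007], [0.989, -0.146, 0.004], [0.005, 0.006, -1.0]]
contact_force: [0.6, 0.1, -0.2]
gripper_width: 0.0852
```

Request:
servo_tool(grip=[0,0,0], delta_pos=[[0,0,-0.8],[0,0,-0.8],[0,0,-0.5]], angular=[[0,0,0],[0,0,0],[0,0,0]])

```text
time: 6.65
tool_pos: [0.5703, -0.279, 0.1574]
ee_rot: [[0.147, 0.989, 0.009], [0.989, -0.147, 0.003], [0.005, 0.009, -1.0]]
contact_force: [0.7, -0.5, 0.5]
gripper_width: 0.0856
```

```bash
python3 go.py .671 .177 .13 88;python3 -c "
from loc import *
f=grab('wrist','w4.png');print(*wt(f,(.569,-.279),.048,.02));print(*wt(grab('scene'),(.569,-.279),.048,.02))"
```

```text
t 6.65 p [ 0.5703 -0.279   0.1574] yaw 81.56 tilt [0.0091 0.0034] w 0.0856 F [ 0.7 -0.5  0.5]
shift units [11.642  0.81   0.747] max/row 11.64 turn units [ 0.084 -0.04  -1.074]
[ 0.5708 -0.2761] [ 0.5705 -0.2778] 0.0201 491 1235
[ 0.5706 -0.2804] [ 0.5718 -0.281 ] 0.0207 338 219
```

View pics/w4.png

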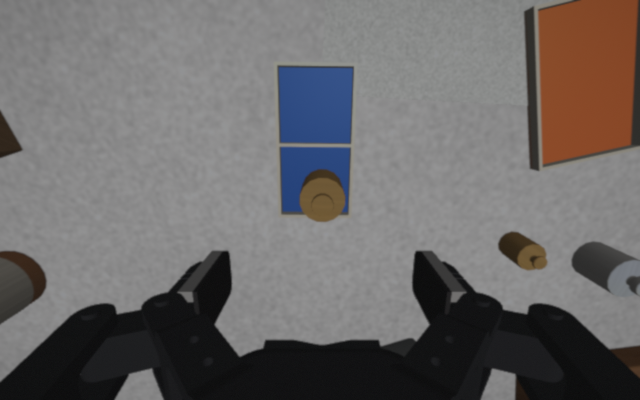

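Request:
servo_tool(grip=[0,0,0,0,0,0,0,0], delta_pos=[[0.4,0,0],[0.8,0.1,0],[0.95,0.1,0],[0.95,0.1,0],[0.95,0.1,0],[0.95,0.1,0],[0.95,0.1,0],[0.95,0.1,0]], angular=[[0,0,0],[0.08,-0.04,0],[0,0,0],[0,0,0],[0,0,0],[0,0,0],[0,0,0],[0,0,0]])

```text
time: 7.42
tool_pos: [0.643, -0.0207, 0.162]
ee_rot: [[0.174, 0.985, 0.012], [0.985, -0.173, -0.014], [-0.012, 0.014, -1.0]]
contact_force: [0.2, 0.0, -0.3]
gripper_width: 0.0855
```

```bash
python3 go.py .671 .177 .11 81
```

```text
t 7.42 p [ 0.643  -0.0207  0.162 ] yaw 80.00 tilt [ 0.0116 -0.0144] w 0.0855 F [ 0.2  0.  -0.3]
shift units [ 5.005 -0.185  1.236] max/row 5.01 turn units [ 0.131  0.117 -0.166]
```

Request:
servo_tool(grip=[0,0,0,0,60,60,60,60], delta_pos=[[0.9,-0.05,0.1],[0.9,-0.05,0.2],[0.9,-0.05,0.2],[0.9,-0.05,0.2],[0.7,0,0.2],[0.4,0,0.2],[0.1,0,0.1],[0,0,0]], angular=[[0.1,0.1,-0.1],[0,0,0],[0,0,0],[0,0,0],[0,0,0],[0,0,0],[0,0,0],[0,0,0]])

```text
time: 8.08
tool_pos: [0.6662, 0.1949, 0.1116]
ee_rot: [[0.148, 0.989, 0.006], [0.989, -0.148, 0.006], [0.007, 0.005, -1.0]]
contact_force: [0.1, -0.2, 0.4]
gripper_width: 0.0651
```

```bash
python3 go.py .671 .177 .011 81; python3 -c "
from loc import *
f=grab('wrist','w5.png');print(*wt(f,(.671,.177),.034,.014));print(*wt(f,(.6524,.092),.017,.022))"
```

```text
t 8.08 p [0.6662 0.1949 0.1116] yaw 81.49 tilt [0.0057 0.0064] w 0.0651 F [ 0.1 -0.2  0.4]
shift units [-0.444  0.174  2.512] max/row 2.51 turn units [ 0.044 -0.069  0.081]
[0.6704 0.1783] [0.6697 0.1785] 0.014 238 756
[0.6513 0.0929] [0.651  0.0933] 0.0222 164 2160
```

View pics/w5.png

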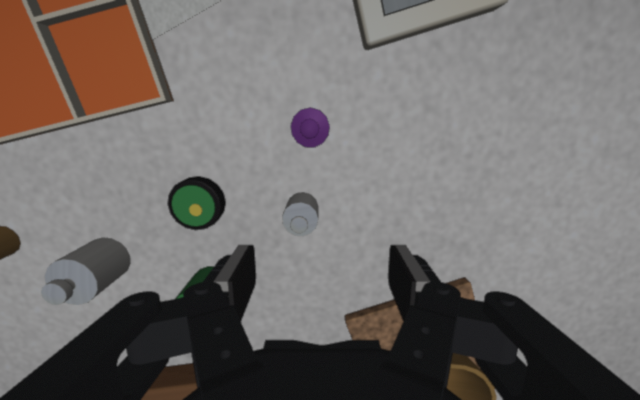

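Request:
servo_tool(grip=[60,60,60,60,60], delta_pos=[[-0.3,0.1,0.3],[-0.08,0.05,0.5],[0,0,0.4],[0,0,0.1],[0,0,0]], angular=[[0.05,-0.07,0.08],[0,0,0],[0,0,0],[0,0,0],[0,0,0]])

```text
time: 8.55
tool_pos: [0.6737, 0.1614, 0.0593]
ee_rot: [[0.171, 0.985, 0.003], [0.985, -0.171, -0.009], [-0.008, 0.004, -1.0]]
contact_force: [0.6, -1.0, 0.2]
gripper_width: 0.0652
```

```bash
python3 go.py .6703 .1783 .011 81
```

```text
t 8.55 p [0.6737 0.1614 0.0593] yaw 80.13 tilt [ 0.003  -0.0086] w 0.0652 F [ 0.6 -1.   0.2]
shift units [ 0.412 -0.162  1.203] max/row 1.2 turn units [ 0.042  0.077 -0.144]
```

Request:
servo_tool(grip=[60,60,60,60], delta_pos=[[0.25,-0.1,0],[0,0,0],[0,0,0],[0,0,0]], angular=[[0,0.05,-0.1],[0,0,0],[0,0,0],[0,0,0]])

```text
time: 8.88
tool_pos: [0.6732, 0.1671, 0.0612]
ee_rot: [[0.167, 0.986, 0.006], [0.986, -0.167, -0.005], [-0.004, 0.007, -1.0]]
contact_force: [-0.1, 0.1, -0.8]
gripper_width: 0.0653
```

```bash
python3 go.py .6703 .1783 .011 81; python3 -c "
from h import *
print(r.observe()['qd'].round(3))"
```

```text
t 8.88 p [0.6732 0.1671 0.0612] yaw 80.40 tilt [ 0.0059 -0.0049] w 0.0653 F [-0.1  0.1 -0.8]
shift units [ 0.269 -0.126  1.254] max/row 1.25 turn units [ 0.063  0.037 -0.099]
[ 0.004 -0.012  0.005 -0.006  0.001  0.006  0.001]
```

Request:
servo_tool(grip=[60,60,60,60,60,60], delta_pos=[[0.2,-0.1,0.2],[0.05,0,0.3],[0,0,0.3],[0,0,0.3],[0,0,0.05],[0,0,0]], angular=[[0.05,0.04,-0.1],[0,0,0],[0,0,0],[0,0,0],[0,0,0],[0,0,0]])

```text
time: 9.38
tool_pos: [0.6714, 0.1812, 0.0119]
ee_rot: [[0.152, 0.988, 0.004], [0.988, -0.152, 0.002], [0.003, 0.003, -1.0]]
contact_force: [0.6, -0.7, -0.3]
gripper_width: 0.0652
```

```bash
python3 go.py .6703 .1783 .011 81; python3 -c "
from h import *
print(r.observe()['qd'].round(3))"
```

```text
t 9.38 p [0.6714 0.1812 0.0119] yaw 81.23 tilt [0.0036 0.0023] w 0.0652 F [ 0.6 -0.7 -0.3]
shift units [-0.076 -0.016  0.021] max/row 0.08 turn units [ 0.031 -0.027  0.038]
[-0.004  0.032  0.001  0.012  0.003 -0.008 -0.002]
```

Request:
servo_tool(grip=[60,120,255,255,255,255,255,255], delta_pos=[[-0.06,0,0],[0,0,0],[0,0,0],[0,0,0],[0,0,0],[0,0,0],[0,0,0],[0,0,0]], angular=[[0,0,0],[0,0,0],[0,0,0],[0,0,0],[0,0,0],[0,0,0],[0,0,0],[0,0,0]])

```text
time: 10.05
tool_pos: [0.6707, 0.1775, 0.0114]
ee_rot: [[0.153, 0.988, 0.003], [0.988, -0.153, 0.001], [0.002, 0.002, -1.0]]
contact_force: [0.4, -0.0, -1.1]
gripper_width: 0.0263
```

Request:
servo_tool(grip=[255,255,255,255,255,255], delta_pos=[[0,0,-0.1],[0,0,-0.4],[0,0,-0.7],[0,0,-0.7],[0,0,-0.6],[0,0,0]], angular=[[0,0,0],[0,0,0],[0,0,0],[0,0,0],[0,0,0],[0,0,0]])

```text
time: 10.55
tool_pos: [0.6684, 0.1769, 0.1169]
ee_rot: [[0.153, 0.988, -0.003], [0.988, -0.153, -0.0], [-0.001, -0.003, -1.0]]
contact_force: [0.5, 0.3, -1.1]
gripper_width: 0.0267
```

```bash
python3 go.py .494 -.274 .09 81; python3 -c "
from h import *
grab('wrist','w6.png')"
```

```text
t 10.55 p [0.6684 0.1769 0.1169] yaw 81.19 tilt [-0.0027 -0.0001] w 0.0267 F [ 0.5  0.3 -1.1]
shift units [-11.806  -2.58    0.685] max/row 11.81 turn units [-0.025  0.005  0.032]
```

View pics/w6.png

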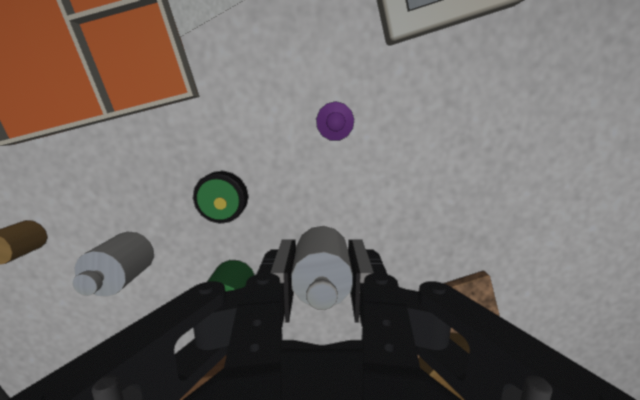

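Request:
servo_tool(grip=[255,255,255,255,255,255,255,255], delta_pos=[[-0.3,-0.1,0],[-0.6,-0.15,0],[-0.9,-0.2,0],[-0.9,-0.2,0],[-0.9,-0.2,0],[-0.9,-0.2,0],[-0.9,-0.2,0],[-0.9,-0.2,0]], angular=[[0,0,0],[0,0,0],[0,0,0],[0,0,0],[0,0,0],[0,0,0],[0,0,0],[0,0,0]])

```text
time: 11.27
tool_pos: [0.5611, -0.0636, 0.1086]
ee_rot: [[0.135, 0.991, -0.014], [0.991, -0.135, 0.006], [0.004, -0.014, -1.0]]
contact_force: [0.9, 0.1, -0.8]
gripper_width: 0.0264
```

```bash
python3 go.py .494 -.274 .09 81
```

```text
t 11.27 p [ 0.5611 -0.0636  0.1086] yaw 82.22 tilt [-0.0137  0.0058] w 0.0264 F [ 0.9  0.1 -0.8]
shift units [-5.439 -0.943  0.459] max/row 5.44 turn units [-0.137 -0.035  0.204]
```

Request:
servo_tool(grip=[255,255,255,255,255,255,255,255], delta_pos=[[-0.9,-0.15,0],[-0.9,-0.15,0],[-0.9,-0.15,0],[-0.8,-0.15,0],[-0.5,-0.1,0],[-0.3,0,0],[0,0,0],[0,0,0]], angular=[[-0.1,-0.04,0.15],[0,0,0],[0,0,0],[0,0,0],[0,0,0],[0,0,0],[0,0,0],[0,0,0]])

```text
time: 11.93
tool_pos: [0.4809, -0.2523, 0.1009]
ee_rot: [[0.174, 0.984, -0.026], [0.985, -0.174, -0.002], [-0.006, -0.026, -1.0]]
contact_force: [0.0, 1.0, -1.9]
gripper_width: 0.0262
```

Request:
servo_tool(grip=[255,255], delta_pos=[[0,0,0],[0,0,0]], angular=[[0,0,0],[0,0,0]])

```text
time: 12.1
tool_pos: [0.4796, -0.2505, 0.0998]
ee_rot: [[0.174, 0.984, -0.029], [0.985, -0.174, -0.0], [-0.005, -0.028, -1.0]]
contact_force: [0.5, -0.1, -2.4]
gripper_width: 0.0263
```

```bash
python3 go.py .494 -.274 .0155 81
```

```text
t 12.10 p [ 0.4796 -0.2505  0.0998] yaw 79.99 tilt [-0.0286 -0.    ] w 0.0263 F [ 0.5 -0.1 -2.4]
shift units [-0.505  0.517  2.096] max/row 2.1 turn units [-0.27   0.045 -0.169]
```

Request:
servo_tool(grip=[255,255,255,255,255,255,255], delta_pos=[[-0.3,0.3,0.1],[-0.2,0.2,0.3],[0,0,0.4],[0,0,0.4],[0,0,0.2],[0,0,0],[0,0,0]], angular=[[-0.25,0.05,-0.17],[0,0,0],[0,0,0],[0,0,0],[0,0,0],[0,0,0],[0,0,0]])

```text
time: 12.68
tool_pos: [0.5022, -0.2613, 0.0416]
ee_rot: [[0.137, 0.991, 0.002], [0.991, -0.137, 0.006], [0.006, 0.001, -1.0]]
contact_force: [-0.7, 0.1, -1.4]
gripper_width: 0.0263
```

```bash
python3 go.py .494 -.274 .0155 81
```

```text
t 12.68 p [ 0.5022 -0.2613  0.0416] yaw 82.15 tilt [0.0018 0.0061] w 0.0263 F [-0.7  0.1 -1.4]
shift units [-0.348 -0.161  0.649] max/row 0.65 turn units [ 0.009 -0.06   0.192]
```

Request:
servo_tool(grip=[255,255,255,255,255,255,255], delta_pos=[[-0.3,-0.15,0],[-0.05,0,0],[0,0,0.2],[0,0,0.2],[0,0,0.1],[0,0,0],[0,0,0]], angular=[[0,-0.06,0.2],[0,0,0],[0,0,0],[0,0,0],[0,0,0],[0,0,0],[0,0,0]])

```text
time: 13.27
tool_pos: [0.4956, -0.2755, 0.0225]
ee_rot: [[0.158, 0.987, 0.005], [0.987, -0.158, -0.003], [-0.002, 0.005, -1.0]]
contact_force: [0.9, -0.7, -1.6]
gripper_width: 0.0263
```

```bash
python3 go.py .494 -.274 .0155 81
```

```text
t 13.27 p [ 0.4956 -0.2755  0.0225] yaw 80.91 tilt [ 0.0048 -0.0026] w 0.0263 F [ 0.9 -0.7 -1.6]
shift units [ 0.032 -0.047  0.175] max/row 0.18 turn units [ 0.05   0.017 -0.015]
```

Request:
servo_tool(grip=[255,255,255,255,255], delta_pos=[[0,0,0.1],[0,0,0.06],[0,0,0.04],[0,0,0],[0,0,0]], angular=[[0,0,0],[0,0,0],[0,0,0],[0,0,0],[0,0,0]])

```text
time: 13.68
tool_pos: [0.4962, -0.2756, 0.0147]
ee_rot: [[0.158, 0.987, 0.005], [0.987, -0.158, -0.003], [-0.002, 0.006, -1.0]]
contact_force: [-0.3, 0.5, -0.2]
gripper_width: 0.0263
```

```bash
python3 go.py .494 -.274 .0155 81
```

```text
t 13.68 p [ 0.4962 -0.2756  0.0147] yaw 80.92 tilt [ 0.0053 -0.0027] w 0.0263 F [-0.3  0.5 -0.2]
shift units [ 0.031 -0.06  -0.021] max/row 0.06 turn units [ 0.054  0.017 -0.013]
```

Request:
servo_tool(grip=[160,60,60,60,60,60,60], delta_pos=[[0,0,0],[0,0,0],[0,0,0],[0,0,-0.1],[0,0,-0.4],[0,0,-0.8],[0,0,-0.9]], angular=[[0,0,0],[0,0,0],[0,0,0],[0,0,0],[0,0,0],[0,0,0],[0,0,0]])

```text
time: 14.27
tool_pos: [0.4913, -0.2725, 0.0984]
ee_rot: [[0.157, 0.988, -0.006], [0.988, -0.157, 0.004], [0.003, -0.007, -1.0]]
contact_force: [1.1, 0.0, 0.4]
gripper_width: 0.0656
```

Request:
servo_tool(grip=[0,0], delta_pos=[[0,0,-0.7],[0,0,-0.3]], angular=[[0,0,0],[0,0,0]])

```text
time: 14.43
tool_pos: [0.4934, -0.2736, 0.1447]
ee_rot: [[0.157, 0.988, -0.001], [0.988, -0.157, 0.001], [0.001, -0.001, -1.0]]
contact_force: [0.6, 0.0, -0.5]
gripper_width: 0.0849
```

```bash
python3 go.py .661 -.0885 .11 94.6; python3 -c "
from loc import *
f=grab('wrist','w7.png');print(*wt(f,(.496,-.275),.038,.014));print(*wt(f,(.571,-.278),.048,.02))"
```

```text
t 14.43 p [ 0.4934 -0.2736  0.1447] yaw 80.96 tilt [-0.0011  0.0011] w 0.0849 F [ 0.6  0.  -0.5]
shift units [5.227 3.411 0.868] max/row 5.23 turn units [-0.011 -0.01  -2.273]
[ 0.4963 -0.275 ] [ 0.4958 -0.2753] 0.014 255 609
[ 0.5708 -0.2771] [ 0.5699 -0.2775] 0.0202 839 1069
```

View pics/w7.png

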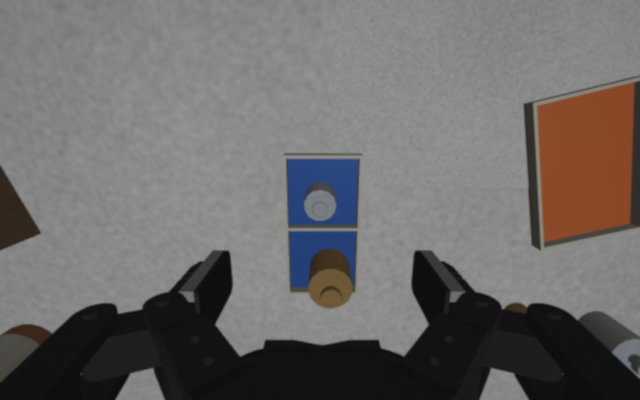

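Request:
servo_tool(grip=[0,0,0,0,0,0,0,0], delta_pos=[[0.4,0.2,0],[0.75,0.4,0],[0.75,0.45,0],[0.75,0.5,0],[0.7,0.5,0.1],[0.5,0.4,0.2],[0.2,0.2,0.1],[0,0,0]], angular=[[0,0,-0.3],[0,0,-0.4],[0,0,-0.4],[0,0,-0.4],[0,0,-0.4],[0,0,-0.2],[0,0,0],[0,0,0]])

```text
time: 15.15
tool_pos: [0.6151, -0.1078, 0.1308]
ee_rot: [[-0.073, 0.997, 0.007], [0.997, 0.073, -0.001], [-0.001, 0.007, -1.0]]
contact_force: [0.3, 0.3, 1.0]
gripper_width: 0.0854
```

Request:
servo_tool(grip=[60,60,60], delta_pos=[[0,0,0],[0,0,0],[0,0,0]], angular=[[0,0,0],[0,0,0],[0,0,0]])

```text
time: 15.4
tool_pos: [0.6126, -0.1095, 0.1291]
ee_rot: [[-0.072, 0.997, 0.002], [0.997, 0.072, -0.002], [-0.002, 0.002, -1.0]]
contact_force: [-0.1, -0.7, 0.2]
gripper_width: 0.0655
```

```bash
python3 go.py .661 -.0885 .06 94.6; python3 -c "
from loc import *
f=grab('wrist','w8.png');print(*wt(f,(.661,-.088),.034,.014))"
```

```text
t 15.40 p [ 0.6126 -0.1095  0.1291] yaw 94.15 tilt [ 0.0021 -0.0019] w 0.0655 F [-0.1 -0.7  0.2]
shift units [0.439 1.242 1.729] max/row 1.73 turn units [ 0.019  0.019 -0.075]
[ 0.6606 -0.088 ] [ 0.6603 -0.088 ] 0.0143 295 593
```

Request:
servo_tool(grip=[60,60,60,60,60,60,60,60], delta_pos=[[0.2,0.4,0.2],[0.2,0.4,0.3],[0.1,0.3,0.4],[0,0.1,0.4],[0,0,0.3],[0,0,0],[0,0,0],[0,0,0]], angular=[[0,0,0],[0,0,0],[0,0,0],[0,0,0],[0,0,0],[0,0,0],[0,0,0],[0,0,0]])

```text
time: 16.12
tool_pos: [0.6569, -0.1043, 0.0669]
ee_rot: [[-0.049, 0.999, 0.004], [0.999, 0.049, -0.011], [-0.011, 0.003, -1.0]]
contact_force: [0.2, -0.2, 0.3]
gripper_width: 0.0653
```

```bash
python3 go.py .6605 -.088 .012 94.6
```

```text
t 16.12 p [ 0.6569 -0.1043  0.0669] yaw 92.82 tilt [ 0.0038 -0.0109] w 0.0653 F [ 0.2 -0.2  0.3]
shift units [0.417 0.105 1.368] max/row 1.37 turn units [ 0.03   0.107 -0.297]
```

Request:
servo_tool(grip=[60,60,60,60,60,60,60,60], delta_pos=[[0.3,0.1,0],[0.15,0,0.2],[0,0,0.4],[0,0,0.4],[0,0,0.3],[0,0,0.1],[0,0,0],[0,0,0]], angular=[[0,0.1,-0.2],[0,0,-0.1],[0,0,0],[0,0,0],[0,0,0],[0,0,0],[0,0,0],[0,0,0]])

```text
time: 16.78
tool_pos: [0.6636, -0.0822, 0.0135]
ee_rot: [[-0.087, 0.996, 0.012], [0.996, 0.087, 0.002], [0.001, 0.012, -1.0]]
contact_force: [0.2, 0.5, 0.3]
gripper_width: 0.0655
```

```bash
python3 go.py .6605 -.088 .012 94.6
```

```text
t 16.78 p [ 0.6636 -0.0822  0.0135] yaw 94.98 tilt [0.0121 0.0017] w 0.0655 F [0.2 0.5 0.3]
shift units [-0.139 -0.089  0.037] max/row 0.14 turn units [ 0.116 -0.007  0.063]
```

Request:
servo_tool(grip=[60,60,120,255,255,255,255,255], delta_pos=[[-0.13,-0.09,0.03],[0,0,0],[0,0,0],[0,0,0],[0,0,0],[0,0,0],[0,0,0],[0,0,0]], angular=[[0.1,0,0],[0,0,0],[0,0,0],[0,0,0],[0,0,0],[0,0,0],[0,0,0],[0,0,0]])

```text
time: 17.45
tool_pos: [0.662, -0.0889, 0.0153]
ee_rot: [[-0.086, 0.996, 0.005], [0.996, 0.086, -0.0], [-0.0, 0.005, -1.0]]
contact_force: [1.3, 0.3, 1.3]
gripper_width: 0.0266
```

```bash
python3 go.py .6605 -.088 .012 94.6
```

```text
t 17.45 p [ 0.662  -0.0889  0.0153] yaw 94.95 tilt [ 0.0048 -0.    ] w 0.0266 F [1.3 0.3 1.3]
shift units [ 0.027 -0.036  0.082] max/row 0.08 turn units [0.045 0.004 0.058]
```

Request:
servo_tool(grip=[255,255,255,255,255,255], delta_pos=[[0,0,-0.1],[0,0,-0.4],[0,0,-0.7],[0,0,-0.5],[0,0,-0.2],[0,0,0]], angular=[[0,0,0],[0,0,0],[0,0,0],[0,0,0],[0,0,0],[0,0,0]])

```text
time: 17.95
tool_pos: [0.6579, -0.0884, 0.0907]
ee_rot: [[-0.087, 0.996, -0.004], [0.996, 0.087, 0.001], [0.001, -0.004, -1.0]]
contact_force: [0.6, -0.7, -2.0]
gripper_width: 0.0265
```

```bash
python3 go.py .468 .049 .09 94.6; python3 -c "
from h import *
grab('wrist','w9.png')"
```

```text
t 17.95 p [ 0.6579 -0.0884  0.0907] yaw 94.97 tilt [-0.0041  0.001 ] w 0.0265 F [ 0.6 -0.7 -2. ]
shift units [ 3.833 -4.431  0.039] max/row 4.43 turn units [-0.038 -0.012  0.062]
```

View pics/w9.png

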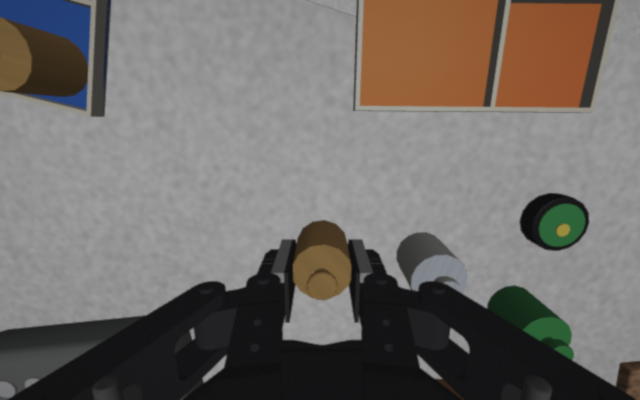

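Request:
servo_tool(grip=[255,255,255,255,255,255,255,255], delta_pos=[[0.2,-0.3,0],[0.4,-0.6,0],[0.6,-0.7,0],[0.65,-0.7,0],[0.65,-0.7,0],[0.5,-0.5,0],[0.2,-0.2,0],[0,0,0]], angular=[[0,0,0],[0,0,0],[0,0,0],[0,0,0],[0,0,0],[0,0,0],[0,0,0],[0,0,0]])

```text
time: 18.67
tool_pos: [0.4857, 0.0274, 0.0801]
ee_rot: [[-0.083, 0.996, -0.017], [0.997, 0.083, -0.002], [-0.0, -0.017, -1.0]]
contact_force: [-0.1, -0.2, -2.6]
gripper_width: 0.026
```

Request:
servo_tool(grip=[255,255,255], delta_pos=[[0,0,0],[0,0,0],[0,0,0]], angular=[[0,0,0],[0,0,0],[0,0,0]])

```text
time: 18.92
tool_pos: [0.4856, 0.0268, 0.0785]
ee_rot: [[-0.084, 0.996, -0.018], [0.997, 0.084, -0.002], [-0.001, -0.019, -1.0]]
contact_force: [-0.0, -0.3, -1.2]
gripper_width: 0.026
```

```bash
python3 go.py .468 .049 .02 94.6
```

```text
t 18.92 p [0.4856 0.0268 0.0785] yaw 94.79 tilt [-0.0184 -0.0023] w 0.0260 F [-0.  -0.3 -1.2]
shift units [ 0.591 -0.364  1.468] max/row 1.47 turn units [-0.177  0.007  0.032]
```

Request:
servo_tool(grip=[255,255,255,255,255,255,255], delta_pos=[[0.3,-0.2,0],[0.3,-0.15,0.1],[0.1,0,0.2],[0,0,0.2],[0,0,0.1],[0,0,0],[0,0,0]], angular=[[-0.17,0,0],[0,0,0],[0,0,0],[0,0,0],[0,0,0],[0,0,0],[0,0,0]])

```text
time: 19.5
tool_pos: [0.477, 0.0474, 0.0517]
ee_rot: [[-0.072, 0.997, 0.005], [0.997, 0.072, -0.003], [-0.003, 0.005, -1.0]]
contact_force: [-0.3, 0.2, -2.6]
gripper_width: 0.0256
```

```bash
python3 go.py .468 .049 .02 94.6
```

```text
t 19.50 p [0.477  0.0474 0.0517] yaw 94.14 tilt [ 0.0052 -0.0027] w 0.0256 F [-0.3  0.2 -2.6]
shift units [ 0.059 -0.226  0.79 ] max/row 0.79 turn units [ 0.047  0.03  -0.076]
```

Request:
servo_tool(grip=[255,255,255,255,255,255], delta_pos=[[0.05,-0.22,0.1],[0,0,0.2],[0,0,0.2],[0,0,0.1],[0,0,0],[0,0,0]], angular=[[0,0,0],[0,0,0],[0,0,0],[0,0,0],[0,0,0],[0,0,0]])

```text
time: 20.0
tool_pos: [0.468, 0.047, 0.0248]
ee_rot: [[-0.07, 0.998, 0.005], [0.998, 0.07, -0.003], [-0.004, 0.005, -1.0]]
contact_force: [-0.3, 0.0, -3.0]
gripper_width: 0.0261
```

```bash
python3 go.py .468 .049 .02 94.6; python3 -c "
from h import *
grab('wrist','w10.png'); f=grab('scene'); c=f['color'][80:200,220:400,::-1]; cv2.imwrite('pics/s10.png',cv2.resize(c,(720,480)))"
```

```text
t 20.00 p [0.468  0.047  0.0248] yaw 94.00 tilt [ 0.0052 -0.0034] w 0.0261 F [-0.3  0.  -3. ]
shift units [0.05  0.003 0.12 ] max/row 0.12 turn units [ 0.047  0.036 -0.1  ]
```

View pics/w10.png

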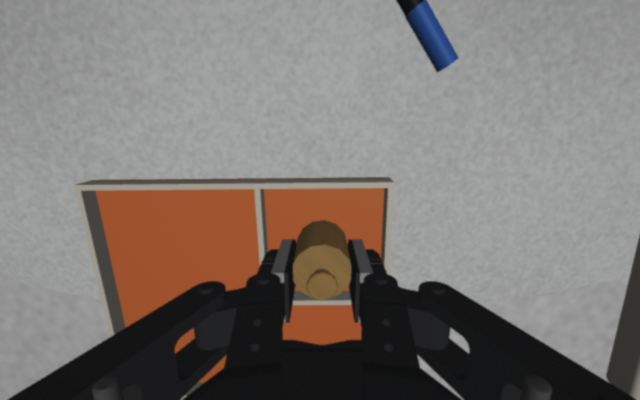

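View pics/s10.png

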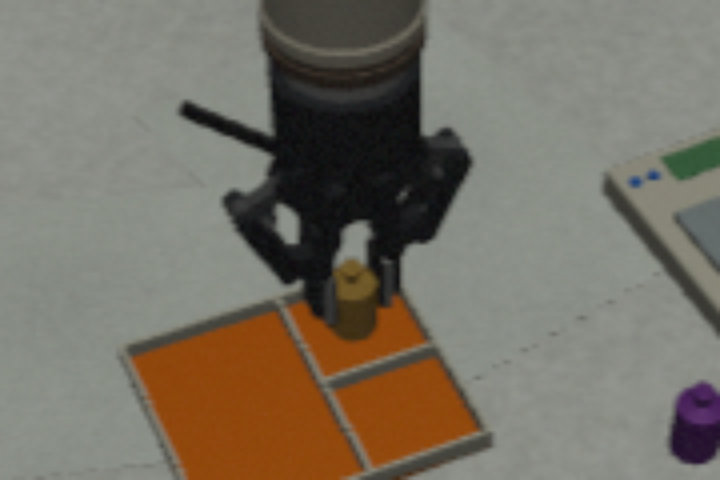

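Request:
servo_tool(grip=[255,255,255,255,255], delta_pos=[[0.05,0,0.1],[0,0,0.05],[0,0,0.04],[0,0,0],[0,0,0]], angular=[[0,0,0],[0,0,0],[0,0,0],[0,0,0],[0,0,0]])

```text
time: 20.52
tool_pos: [0.4703, 0.0494, 0.0198]
ee_rot: [[-0.07, 0.998, 0.01], [0.998, 0.07, -0.004], [-0.004, 0.009, -1.0]]
contact_force: [-0.7, -0.6, -1.8]
gripper_width: 0.0262
```

```bash
python3 go.py .468 .049 .019 94.6
```

```text
t 20.52 p [0.4703 0.0494 0.0198] yaw 94.00 tilt [ 0.0096 -0.0035] w 0.0262 F [-0.7 -0.6 -1.8]
shift units [-0.007 -0.059  0.019] max/row 0.06 turn units [ 0.089  0.04  -0.1  ]
```

Request:
servo_tool(grip=[255,255,255,255], delta_pos=[[0,0,0.05],[0,0,0.05],[0,0,0],[0,0,0]], angular=[[0.09,0,0],[0,0,0],[0,0,0],[0,0,0]])

```text
time: 20.85
tool_pos: [0.4713, 0.0497, 0.0202]
ee_rot: [[-0.07, 0.998, 0.0], [0.998, 0.07, -0.005], [-0.005, 0.0, -1.0]]
contact_force: [0.3, 1.1, -2.0]
gripper_width: 0.026
```

```bash
python3 go.py .468 .049 .019 94.6
```

```text
t 20.85 p [0.4713 0.0497 0.0202] yaw 94.02 tilt [ 0.0004 -0.0052] w 0.0260 F [ 0.3  1.1 -2. ]
shift units [-0.012 -0.083  0.031] max/row 0.08 turn units [ 0.     0.05  -0.097]
```

Request:
servo_tool(grip=[255,255,255,255], delta_pos=[[0,0,0.08],[0,0,0.08],[0,0,0],[0,0,0]], angular=[[0,0,0],[0,0,0],[0,0,0],[0,0,0]])

```text
time: 21.18
tool_pos: [0.4731, 0.0501, 0.0206]
ee_rot: [[-0.07, 0.998, 0.003], [0.998, 0.07, -0.007], [-0.007, 0.002, -1.0]]
contact_force: [-0.5, -0.1, -0.9]
gripper_width: 0.0262
```

```bash
python3 go.py .468 .049 .019 94.6
```

```text
t 21.18 p [0.4731 0.0501 0.0206] yaw 94.02 tilt [ 0.0025 -0.0065] w 0.0262 F [-0.5 -0.1 -0.9]
shift units [-0.018 -0.129  0.039] max/row 0.13 turn units [ 0.019  0.064 -0.097]
```

```bash
python3 -c "
from loc import *
for n in ('scene','wrist'):
  f=grab(n); W=pts(f); d=np.hypot(W[...,0]-.472,W[...,1]-.049)
  hsv=cv2.cvtColor(f['color'],cv2.COLOR_RGB2HSV); m=(d<.017)&(W[...,2]>.03)&(hsv[...,1]>90)
  z=W[m][:,2]; print(n,len(z),np.histogram(z,np.arange(.03,.06,.002)), z.max())
"
```

```text
scene 118 (array([ 7,  6,  8,  9, 24, 29,  9,  3,  0,  2,  6, 10,  3,  1]), array([0.03 , 0.032, 0.034, 0.036, 0.038, 0.04 , 0.042, 0.044, 0.046,
       0.048, 0.05 , 0.052, 0.054, 0.056, 0.058])) 0.09865599919983203
wrist 3226 (array([  86,   92,   88,   97,  382, 1420,  178,    7,    4,   20,  156,
        517,   34,    1]), array([0.03 , 0.032, 0.034, 0.036, 0.038, 0.04 , 0.042, 0.044, 0.046,
       0.048, 0.05 , 0.052, 0.054, 0.056, 0.058])) 0.09723397812168247
```

Request:
servo_tool(grip=[255,255,255,255,255], delta_pos=[[0,-0.1,0.12],[0,0,0.12],[0,0,0.12],[0,0,0],[0,0,0]], angular=[[0,0.05,0],[0,0,0],[0,0,0],[0,0,0],[0,0,0]])

```text
time: 21.7
tool_pos: [0.4749, 0.0505, 0.0202]
ee_rot: [[-0.07, 0.997, 0.011], [0.998, 0.07, -0.003], [-0.003, 0.011, -1.0]]
contact_force: [0.1, -0.7, -2.6]
gripper_width: 0.0262
```

```bash
python3 go.py .468 .049 .019 94.6
```

```text
t 21.70 p [0.4749 0.0505 0.0202] yaw 94.01 tilt [ 0.0112 -0.0027] w 0.0262 F [ 0.1 -0.7 -2.6]
shift units [-0.025 -0.175  0.028] max/row 0.17 turn units [ 0.104  0.034 -0.098]
```

Request:
servo_tool(grip=[255,255,255], delta_pos=[[0,-0.2,0.2],[0,0,0],[0,0,0]], angular=[[0.1,0,0],[0,0,0],[0,0,0]])

```text
time: 21.95
tool_pos: [0.4764, 0.0507, 0.0165]
ee_rot: [[-0.069, 0.997, 0.018], [0.998, 0.069, -0.001], [-0.003, 0.018, -1.0]]
contact_force: [-0.9, -0.2, -2.4]
gripper_width: 0.0259
```

```bash
python3 go.py .468 .049 .019 94.6; python3 -c "
from h import *
f=grab('scene'); c=f['color'][80:200,220:400,::-1]; cv2.imwrite('pics/s11.png',cv2.resize(c,(720,480)));o=r.observe();print(o['q'].round(3),o['qd'].round(3),o['tau'].round(2))"
```

```text
t 21.95 p [0.4764 0.0507 0.0165] yaw 93.97 tilt [ 0.0181 -0.0013] w 0.0259 F [-0.9 -0.2 -2.4]
shift units [-0.028 -0.211 -0.065] max/row 0.21 turn units [ 0.171  0.025 -0.105]
[-0.066  0.511 -0.117  2.13   0.131  0.49   1.357] [-0.001  0.016 -0.002  0.015 -0.     0.01  -0.   ] [-1.000e-02 -4.825e+01 -1.040e+00 -1.584e+01  2.000e-02 -3.000e-02
  0.000e+00]
```

View pics/s11.png

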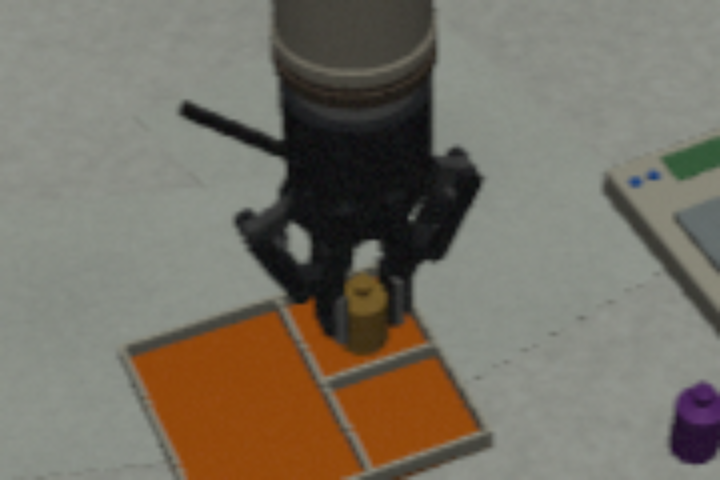

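```bash
cat > zt.py <<'E'
import sys
from loc import *
x,y=float(sys.argv[1]),float(sys.argv[2])
for n in ('scene','wrist'):
  f=grab(n); W=pts(f); d=np.hypot(W[...,0]-x,W[...,1]-y)
  hsv=cv2.cvtColor(f['color'],cv2.COLOR_RGB2HSV); m=(d<.016)&(hsv[...,1]>int(sys.argv[3]))
  z=W[m][:,2]; z=z[(z>.03)&(z<.12)]; h,e=np.histogram(z,np.arange(.03,.12,.001)); print(n,[(round(e[i],3),int(h[i])) for i in range(len(h)) if h[i]>max(h)*.08])
  m=(W[...,0]>.44)&(W[...,0]<.6)&(W[...,1]>-.08)&(W[...,1]<.09)&(hsv[...,1]>170)&(hsv[...,0]<18)&(d>.03); print('floor',np.nanmedian(W[m][:,2]))
E
python3 zt.py .4764 .0505 90; python3 go.py
```

```text
scene [(np.float64(0.03), 3), (np.float64(0.031), 2), (np.float64(0.032), 3), (np.float64(0.033), 2), (np.float64(0.034), 5), (np.float64(0.035), 4), (np.float64(0.036), 5), (np.float64(0.037), 11), (np.float64(0.038), 14), (np.float64(0.039), 10), (np.float64(0.04), 12), (np.float64(0.041), 4), (np.float64(0.042), 9), (np.float64(0.043), 2), (np.float64(0.049), 8), (np.float64(0.05), 4), (np.float64(0.051), 3), (np.float64(0.052), 6)]
floor 0.0042271917724107004
wrist [(np.float64(0.038), 307), (np.float64(0.039), 851), (np.float64(0.04), 519), (np.float64(0.041), 119), (np.float64(0.05), 161), (np.float64(0.051), 313), (np.float64(0.052), 195)]
floor 0.004892372058035196
t 22.10 p [0.4754 0.0505 0.0159] yaw 93.97 tilt [ 0.0159 -0.0016] w 0.0262 F [ 0.2 -0.3  1.7]
```

Request:
servo_tool(grip=[160,60,60,60,60,60,60], delta_pos=[[0,0,0],[0,0,0],[0,0,0],[0,0,-0.1],[0,0,-0.4],[0,0,-0.8],[0,0,-0.9]], angular=[[0,0,0],[0,0,0],[0,0,0],[0,0,0],[0,0,0],[0,0,0],[0,0,0]])

```text
time: 22.68
tool_pos: [0.4637, 0.0496, 0.0962]
ee_rot: [[-0.07, 0.998, -0.01], [0.998, 0.07, -0.004], [-0.003, -0.01, -1.0]]
contact_force: [0.6, 0.0, -0.6]
gripper_width: 0.0655
```

Request:
servo_tool(grip=[0,0], delta_pos=[[0,0,-0.5],[0,0,-0.1]], angular=[[0.1,0,0],[0,0,0]])

```text
time: 22.85
tool_pos: [0.466, 0.0502, 0.1261]
ee_rot: [[-0.07, 0.997, -0.014], [0.998, 0.07, -0.004], [-0.003, -0.015, -1.0]]
contact_force: [1.0, 0.2, 0.2]
gripper_width: 0.0849
```

```bash
python3 go.py .691 -.0035 .11 94.6; python3 -c "
from loc import *
f=grab('wrist','w12.png');print(*wt(f,(.4755,.0505),.038,.014))"
```

```text
t 22.85 p [0.466  0.0502 0.1261] yaw 94.03 tilt [-0.0145 -0.0041] w 0.0849 F [1.  0.2 0.2]
shift units [-1.732  5.522  0.326] max/row 5.52 turn units [-0.141  0.029 -0.096]
[0.4737 0.0509] [0.4727 0.0511] 0.0142 397 681
```

View pics/w12.png

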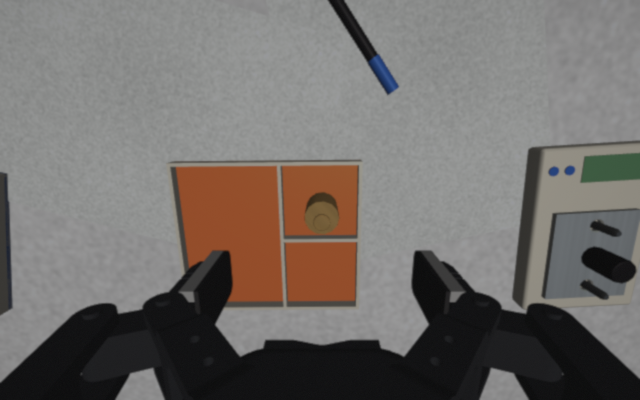

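Small brass stands in its compartment. Next big steel.

Request:
servo_tool(grip=[0,0,0,0,0,0,0,0], delta_pos=[[-0.1,0.3,0],[-0.2,0.6,0],[-0.25,0.85,0],[-0.3,0.85,0],[-0.3,0.85,0],[-0.3,0.8,0],[-0.2,0.5,0],[0,0.3,0]], angular=[[-0.1,0,-0.1],[0,0,0],[0,0,0],[0,0,0],[0,0,0],[0,0,0],[0,0,0],[0,0,0]])

```text
time: 23.57
tool_pos: [0.6756, -0.0046, 0.1107]
ee_rot: [[-0.088, 0.996, -0.015], [0.996, 0.088, -0.008], [-0.007, -0.015, -1.0]]
contact_force: [-0.2, 0.0, -0.7]
gripper_width: 0.0856
```

Request:
servo_tool(grip=[0,0,0], delta_pos=[[0,0,0],[0,0,0],[0,0,0]], angular=[[0,0,0],[0,0,0],[0,0,0]])

```text
time: 23.82
tool_pos: [0.676, -0.0066, 0.103]
ee_rot: [[-0.088, 0.996, -0.021], [0.996, 0.088, -0.009], [-0.007, -0.021, -1.0]]
contact_force: [-0.9, 0.9, -0.1]
gripper_width: 0.0856
```

```bash
python3 -c "
from loc import *
f=grab('wrist','w13.png');print(*wt(f,(.691,-.0035),.044,.02))"; python3 go.py .691 -.0035 .06 94.6
```

```text
[ 0.691 -0.003] [ 0.6903 -0.0031] 0.0201 531 1709
t 23.87 p [ 0.6753 -0.0066  0.1029] yaw 95.04 tilt [-0.0215 -0.0088] w 0.0853 F [-0.2 -0.9 -0.3]
shift units [0.05  0.422 1.062] max/row 1.06 turn units [-0.212  0.067  0.072]
```

Request:
servo_tool(grip=[0,0,0,0,0,0], delta_pos=[[0.08,0.3,0.1],[0,0.1,0.2],[0,0,0.3],[0,0,0.3],[0,0,0],[0,0,0]], angular=[[-0.2,0.07,0.07],[0,0,0],[0,0,0],[0,0,0],[0,0,0],[0,0,0]])

```text
time: 24.37
tool_pos: [0.6891, 0.0001, 0.0622]
ee_rot: [[-0.082, 0.997, -0.001], [0.997, 0.082, 0.002], [0.002, -0.001, -1.0]]
contact_force: [0.1, 0.4, 0.6]
gripper_width: 0.0852
```

```bash
python3 go.py .6907 -.003 .012 94.6
```

```text
t 24.37 p [6.891e-01 1.000e-04 6.220e-02] yaw 94.72 tilt [-0.0014  0.0016] w 0.0852 F [0.1 0.4 0.6]
shift units [-0.082  0.035  1.255] max/row 1.26 turn units [-0.012 -0.017  0.021]
```

Request:
servo_tool(grip=[0,0,0,0,0,0,0], delta_pos=[[-0.08,0.03,0.2],[0,0,0.35],[0,0,0.4],[0,0,0.25],[0,0,0.1],[0,0,0],[0,0,0]], angular=[[0,0,0],[0,0,0],[0,0,0],[0,0,0],[0,0,0],[0,0,0],[0,0,0]])

```text
time: 24.95
tool_pos: [0.69, -0.0039, 0.0047]
ee_rot: [[-0.082, 0.997, -0.002], [0.997, 0.082, 0.001], [0.001, -0.002, -1.0]]
contact_force: [1.1, -0.1, 1.0]
gripper_width: 0.0856
```

```bash
python3 go.py .6907 -.003 .012 94.6
```

```text
t 24.95 p [ 0.69   -0.0039  0.0047] yaw 94.71 tilt [-0.0023  0.0012] w 0.0856 F [ 1.1 -0.1  1. ]
shift units [ 0.021  0.018 -0.183] max/row 0.18 turn units [-0.021 -0.013  0.018]
```

Rise to about 13 mm first.

Request:
servo_tool(grip=[0,0,120,255,255,255,255,255], delta_pos=[[0,0,-0.2],[0,0,0],[0,0,0],[0,0,0],[0,0,0],[0,0,0],[0,0,0],[0,0,0]], angular=[[0,0,0],[0,0,0],[0,0,0],[0,0,0],[0,0,0],[0,0,0],[0,0,0],[0,0,0]])

```text
time: 25.62
tool_pos: [0.6928, -0.0033, 0.0176]
ee_rot: [[-0.082, 0.997, 0.004], [0.997, 0.082, 0.002], [0.001, 0.004, -1.0]]
contact_force: [1.2, -0.1, -1.4]
gripper_width: 0.0383
```

```bash
python3 go.py .6907 -.003 .012 94.6
```

```text
t 25.62 p [ 0.6928 -0.0033  0.0176] yaw 94.72 tilt [0.0039 0.0018] w 0.0383 F [ 1.2 -0.1 -1.4]
shift units [ 0.013 -0.053  0.139] max/row 0.14 turn units [ 0.039 -0.014  0.02 ]
```

Request:
servo_tool(grip=[255,255,255,255,255,255], delta_pos=[[0,0,-0.1],[0,0,-0.4],[0,0,-0.5],[0,0,-0.4],[0,0,-0.1],[0,0,0]], angular=[[0,0,0],[0,0,0],[0,0,0],[0,0,0],[0,0,0],[0,0,0]])

```text
time: 26.12
tool_pos: [0.6872, -0.004, 0.0774]
ee_rot: [[-0.082, 0.997, -0.008], [0.997, 0.082, 0.001], [0.002, -0.008, -1.0]]
contact_force: [-0.6, 0.7, -5.1]
gripper_width: 0.0384
```

```bash
python3 go.py .536 .054 .08 94.6; python3 -c "
from h import *
grab('wrist','w14.png')"
```

```text
t 26.12 p [ 0.6872 -0.004   0.0774] yaw 94.71 tilt [-0.008   0.0011] w 0.0384 F [-0.6  0.7 -5.1]
shift units [ 1.757 -3.649 -0.033] max/row 3.65 turn units [-0.076 -0.017  0.019]
```

View pics/w14.png

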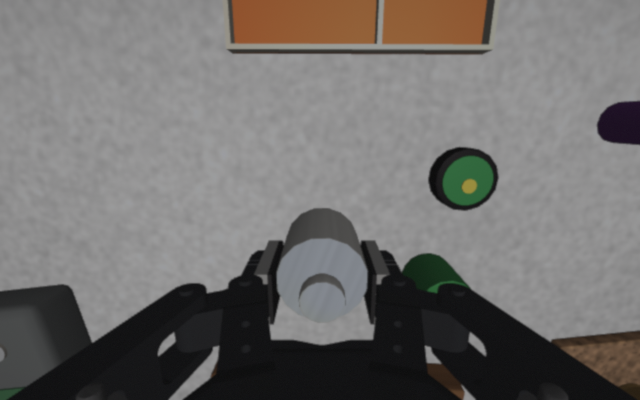

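Request:
servo_tool(grip=[255,255,255,255,255,255,255,255], delta_pos=[[0.1,-0.3,0],[0.2,-0.6,0],[0.3,-0.7,-0.05],[0.4,-0.7,-0.05],[0.4,-0.6,0],[0.3,-0.4,0],[0.1,-0.1,0],[0,0,0]], angular=[[-0.07,0,0],[0,0,0],[0,0,0],[0,0,0],[0,0,0],[0,0,0],[0,0,0],[0,0,0]])

```text
time: 26.83
tool_pos: [0.5352, 0.0556, 0.0749]
ee_rot: [[-0.079, 0.997, -0.008], [0.997, 0.079, -0.001], [-0.001, -0.008, -1.0]]
contact_force: [0.3, -0.5, -4.1]
gripper_width: 0.0384
```

Request:
servo_tool(grip=[255,255,255], delta_pos=[[0,0,0],[0,0,0],[0,0,0]], angular=[[0,0,0],[0,0,0],[0,0,0]])

```text
time: 27.08
tool_pos: [0.537, 0.0546, 0.0745]
ee_rot: [[-0.079, 0.997, -0.007], [0.997, 0.079, -0.002], [-0.001, -0.007, -1.0]]
contact_force: [0.4, 0.6, -4.3]
gripper_width: 0.0388
```

```bash
python3 go.py .536 .054 .025 94.6
```

```text
t 27.08 p [0.537  0.0546 0.0745] yaw 94.51 tilt [-0.0072 -0.0017] w 0.0388 F [ 0.4  0.6 -4.3]
shift units [-0.011 -0.017  1.237] max/row 1.24 turn units [-0.07   0.011 -0.015]
```

Request:
servo_tool(grip=[255,255,255,255,255,255,255], delta_pos=[[0,-0.05,0.2],[0,-0.05,0.35],[0,0,0.3],[0,0,0.15],[0,0,0.05],[0,0,0],[0,0,0]], angular=[[-0.07,0,0],[0,0,0],[0,0,0],[0,0,0],[0,0,0],[0,0,0],[0,0,0]])

```text
time: 27.67
tool_pos: [0.5407, 0.0498, 0.0306]
ee_rot: [[-0.071, 0.997, 0.007], [0.997, 0.071, -0.002], [-0.003, 0.007, -1.0]]
contact_force: [-1.1, -0.0, -3.7]
gripper_width: 0.0382
```

```bash
python3 go.py .536 .054 .0215 94.6
```

```text
t 27.67 p [0.5407 0.0498 0.0306] yaw 94.09 tilt [ 0.007  -0.0022] w 0.0382 F [-1.1 -0.  -3.7]
shift units [ 0.113 -0.112  0.227] max/row 0.23 turn units [ 0.065  0.026 -0.085]
```

Request:
servo_tool(grip=[255,255,255,255], delta_pos=[[0.1,-0.15,0.15],[0,0,0.15],[0,0,0],[0,0,0]], angular=[[0.06,0,0],[0,0,0],[0,0,0],[0,0,0]])

```text
time: 28.0
tool_pos: [0.5357, 0.0549, 0.0218]
ee_rot: [[-0.072, 0.997, 0.003], [0.997, 0.072, -0.002], [-0.002, 0.003, -1.0]]
contact_force: [0.1, -0.4, -4.5]
gripper_width: 0.0383
```

```bash
python3 go.py .536 .054 .0215 94.6
```

```text
t 28.00 p [0.5357 0.0549 0.0218] yaw 94.10 tilt [ 0.0032 -0.002 ] w 0.0383 F [ 0.1 -0.4 -4.5]
shift units [-0.024  0.006  0.007] max/row 0.02 turn units [ 0.029  0.022 -0.083]
```

Still hanging; lower a bit more.

Request:
servo_tool(grip=[255,255,255], delta_pos=[[0,0,0.12],[0,0,0],[0,0,0]], angular=[[0,0,0],[0,0,0],[0,0,0]])

```text
time: 28.25
tool_pos: [0.5376, 0.0559, 0.0228]
ee_rot: [[-0.073, 0.997, 0.007], [0.997, 0.073, -0.002], [-0.003, 0.007, -1.0]]
contact_force: [-0.2, 1.1, -4.0]
gripper_width: 0.0381
```

```bash
python3 go.py .536 .054 .0215 94.6; python3 zt.py .5357 .0549 0
```

```text
t 28.25 p [0.5376 0.0559 0.0228] yaw 94.18 tilt [ 0.0071 -0.0023] w 0.0381 F [-0.2  1.1 -4. ]
shift units [-0.046 -0.043  0.033] max/row 0.05 turn units [ 0.066  0.027 -0.069]
scene [(np.float64(0.047), 4), (np.float64(0.048), 9), (np.float64(0.049), 16), (np.float64(0.05), 16), (np.float64(0.051), 22), (np.float64(0.052), 14), (np.float64(0.053), 11), (np.float64(0.054), 2), (np.float64(0.059), 2), (np.float64(0.06), 2), (np.float64(0.061), 3), (np.float64(0.062), 3), (np.float64(0.063), 2), (np.float64(0.064), 3), (np.float64(0.065), 11), (np.float64(0.066), 10), (np.float64(0.067), 10), (np.float64(0.068), 5), (np.float64(0.069), 5), (np.float64(0.096), 3), (np.float64(0.098), 4), (np.float64(0.099), 5), (np.float64(0.101), 3), (np.float64(0.102), 2), (np.float64(0.103), 4), (np.float64(0.104), 3), (np.float64(0.105), 3), (np.float64(0.108), 3), (np.float64(0.109), 3), (np.float64(0.11), 2), (np.float64(0.111), 2), (np.float64(0.112), 2), (np.float64(0.113), 3), (np.float64(0.114), 4), (np.float64(0.115), 3), (np.float64(0.116), 2)]
floor 0.004235007962063306
wrist [(np.float64(0.05), 324), (np.float64(0.051), 1208), (np.float64(0.052), 779), (np.float64(0.066), 474), (np.float64(0.067), 713), (np.float64(0.068), 282), (np.float64(0.097), 167), (np.float64(0.098), 214), (np.float64(0.099), 128), (np.float64(0.1), 123), (np.float64(0.101), 204), (np.float64(0.102), 257), (np.float64(0.103), 277), (np.float64(0.104), 269), (np.float64(0.105), 291), (np.float64(0.106), 284), (np.float64(0.107), 286), (np.float64(0.108), 296), (np.float64(0.109), 291), (np.float64(0.11), 306), (np.float64(0.111), 313), (np.float64(0.112), 317), (np.float64(0.113), 316), (np.float64(0.114), 302), (np.float64(0.115), 134)]
floor 0.004899086705830079
```

Request:
servo_tool(grip=[255,255,255], delta_pos=[[0,0,0.15],[0,0,0.08],[0,0,0]], angular=[[0,0,0],[0,0,0],[0,0,0]])

```text
time: 28.6
tool_pos: [0.5389, 0.0561, 0.0203]
ee_rot: [[-0.073, 0.997, 0.008], [0.997, 0.073, -0.004], [-0.004, 0.008, -1.0]]
contact_force: [0.6, -0.5, -4.3]
gripper_width: 0.0386
```

```bash
python3 go.py .536 .054 .0215 94.6
```

```text
t 28.60 p [0.5389 0.0561 0.0203] yaw 94.20 tilt [ 0.0083 -0.0037] w 0.0386 F [ 0.6 -0.5 -4.3]
shift units [-0.047 -0.076 -0.031] max/row 0.08 turn units [ 0.076  0.041 -0.067]
```

Request:
servo_tool(grip=[255,255,255], delta_pos=[[0,-0.08,0.15],[0,0,0.08],[0,0,0]], angular=[[0.07,0,0],[0,0,0],[0,0,0]])

```text
time: 28.85
tool_pos: [0.5396, 0.056, 0.0197]
ee_rot: [[-0.073, 0.997, 0.007], [0.997, 0.073, -0.005], [-0.006, 0.007, -1.0]]
contact_force: [0.9, 1.1, -4.5]
gripper_width: 0.0383
```

```bash
python3 go.py .536 .054 .0215 94.6
```

```text
t 28.85 p [0.5396 0.056  0.0197] yaw 94.16 tilt [ 0.0072 -0.0051] w 0.0383 F [ 0.9  1.1 -4.5]
shift units [-0.043 -0.092 -0.046] max/row 0.09 turn units [ 0.065  0.054 -0.073]
```

Request:
servo_tool(grip=[255,255,255], delta_pos=[[0,-0.08,0.18],[0,0,0.1],[0,0,0]], angular=[[0.07,0.05,0],[0,0,0],[0,0,0]])

```text
time: 29.1
tool_pos: [0.5409, 0.0567, 0.018]
ee_rot: [[-0.073, 0.997, 0.007], [0.997, 0.073, -0.0], [-0.001, 0.007, -1.0]]
contact_force: [-0.3, 0.8, -6.0]
gripper_width: 0.0384
```

```bash
python3 go.py .536 .054 .0215 94.6;  python3 zt.py .5357 .0549 0 | cut -c1-250
```

```text
t 29.10 p [0.5409 0.0567 0.018 ] yaw 94.20 tilt [ 0.0068 -0.0003] w 0.0384 F [-0.3  0.8 -6. ]
shift units [-0.058 -0.126 -0.088] max/row 0.13 turn units [ 0.064  0.008 -0.066]
scene [(np.float64(0.047), 2), (np.float64(0.048), 15), (np.float64(0.049), 20), (np.float64(0.05), 19), (np.float64(0.051), 14), (np.float64(0.052), 4), (np.float64(0.06), 4), (np.float64(0.061), 4), (np.float64(0.062), 3), (np.float64(0.063), 5), (
floor 0.004222445684823667
wrist [(np.float64(0.049), 572), (np.float64(0.05), 1478), (np.float64(0.051), 707), (np.float64(0.064), 158), (np.float64(0.065), 592), (np.float64(0.066), 707), (np.float64(0.067), 205), (np.float64(0.092), 165), (np.float64(0.093), 199), (np.float
floor 0.004898627290416967
```

Request:
servo_tool(grip=[255,255,255], delta_pos=[[0,-0.1,0.18],[0,0,0.1],[0,0,0]], angular=[[0.05,0,0],[0,0,0],[0,0,0]])

```text
time: 29.45
tool_pos: [0.5425, 0.0566, 0.0156]
ee_rot: [[-0.072, 0.997, 0.01], [0.997, 0.072, -0.001], [-0.002, 0.01, -1.0]]
contact_force: [0.3, 0.2, -4.9]
gripper_width: 0.0386
```

```bash
python3 go.py .536 .054 .0215 94.6;  python3 zt.py .5357 .0549 0 | cut -c1-150
```

```text
t 29.45 p [0.5425 0.0566 0.0156] yaw 94.13 tilt [ 0.01   -0.0011] w 0.0386 F [ 0.3  0.2 -4.9]
shift units [-0.052 -0.165 -0.148] max/row 0.16 turn units [ 0.094  0.017 -0.078]
scene [(np.float64(0.046), 4), (np.float64(0.047), 5), (np.float64(0.048), 14), (np.float64(0.049), 13), (np.float64(0.05), 14), (np.float64(0.051), 1
floor 0.0042764687137424795
wrist [(np.float64(0.049), 902), (np.float64(0.05), 1533), (np.float64(0.051), 525), (np.float64(0.064), 211), (np.float64(0.065), 712), (np.float64(0
floor 0.004898896341427081
```

```bash
python3 go.py;  python3 zt.py .5357 .0549 0 | cut -c1-150; python3 go.py; python3 -c "
from h import *
f=grab('scene'); c=f['color'][80:200,220:400,::-1]; cv2.imwrite('pics/s15.png',cv2.resize(c,(720,480)))"
```

```text
t 29.55 p [0.5428 0.0566 0.0148] yaw 94.14 tilt [ 0.0104 -0.0008] w 0.0384 F [-3.9 -1.1 16.8]
scene [(np.float64(0.045), 2), (np.float64(0.046), 4), (np.float64(0.047), 5), (np.float64(0.048), 9), (np.float64(0.049), 22), (np.float64(0.05), 16)
floor 0.004229654069581362
wrist [(np.float64(0.048), 209), (np.float64(0.049), 1259), (np.float64(0.05), 1299), (np.float64(0.051), 280), (np.float64(0.064), 336), (np.float64(
floor 0.004896005383280272
t 29.65 p [0.5428 0.0566 0.0148] yaw 94.13 tilt [ 0.01   -0.0009] w 0.0384 F [-4.5 -0.6 16.3]
```

View pics/s15.png

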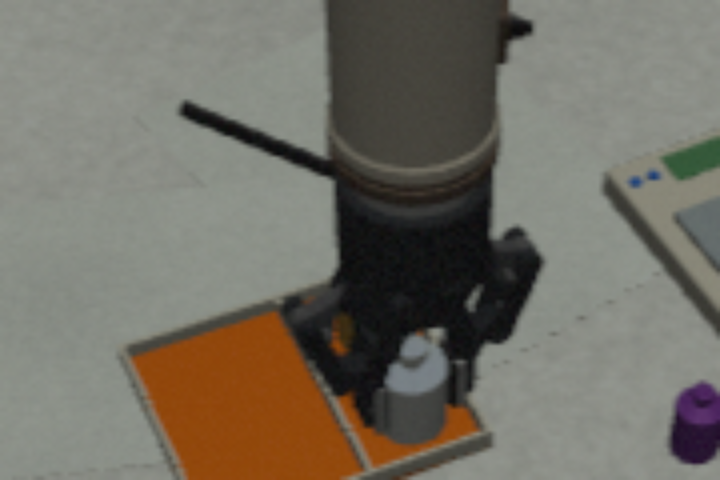

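Request:
servo_tool(grip=[120,30,0,0,0,0,0], delta_pos=[[0,0,0],[0,0,0],[0,0,0],[0,0,-0.1],[0,0,-0.4],[0,0,-0.8],[0,0,-0.9]], angular=[[0,0,0],[0,0,0],[0,0,0],[0,0,0],[0,0,0],[0,0,0],[0,0,0]])

```text
time: 30.28
tool_pos: [0.5342, 0.0555, 0.0917]
ee_rot: [[-0.072, 0.997, -0.012], [0.997, 0.072, -0.002], [-0.002, -0.012, -1.0]]
contact_force: [0.2, 0.8, -0.5]
gripper_width: 0.0854
```

Request:
servo_tool(grip=[0,0], delta_pos=[[0,0,-0.6],[0,0,-0.1]], angular=[[0.1,0,0],[0,0,0]])

```text
time: 30.45
tool_pos: [0.5372, 0.0561, 0.1252]
ee_rot: [[-0.072, 0.997, -0.016], [0.997, 0.072, -0.002], [-0.001, -0.016, -1.0]]
contact_force: [0.9, -0.3, -0.1]
gripper_width: 0.0856
```

```bash
python3 go.py .496 .285 .13 97.6; python3 -c "
from loc import *
f=grab('wrist','w16.png');print(*wt(f,(.543,.056),.048,.02))"
```

```text
t 30.45 p [0.5372 0.0561 0.1252] yaw 94.14 tilt [-0.0164 -0.0023] w 0.0856 F [ 0.9 -0.3 -0.1]
shift units [ 5.782 -0.616 -0.116] max/row 5.78 turn units [-0.158  0.006 -0.577]
[0.5382 0.0569] [0.5373 0.0569] 0.0199 588 1508
```

View pics/w16.png

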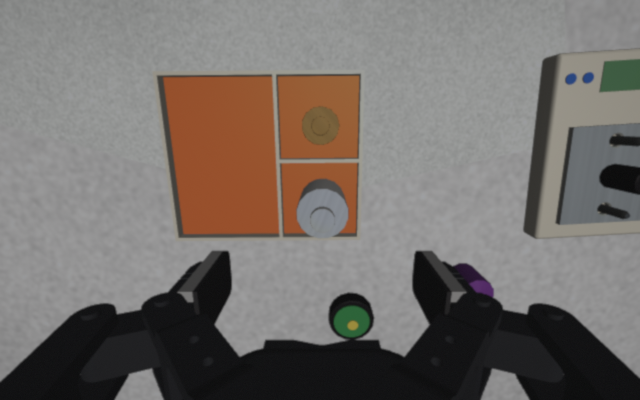

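Request:
servo_tool(grip=[0,0,60,120,120,120,120,120], delta_pos=[[0.3,0,0],[0.6,-0.1,0],[0.85,-0.1,0],[0.9,-0.1,0],[0.9,-0.1,0],[0.9,-0.1,0],[0.6,-0.1,0],[0.3,0,0]], angular=[[-0.15,0,-0.1],[0,0,-0.2],[0,0,-0.2],[0,0,0],[0,0,0],[0,0,0],[0,0,0],[0,0,0]])

```text
time: 31.17
tool_pos: [0.4796, 0.2716, 0.1116]
ee_rot: [[-0.12, 0.993, -0.009], [0.993, 0.12, -0.005], [-0.004, -0.009, -1.0]]
contact_force: [0.0, -0.1, -0.0]
gripper_width: 0.0454
```

Request:
servo_tool(grip=[120,120,120,120], delta_pos=[[0,0,0],[0,0,0],[0,0,0],[0,0,0]], angular=[[0,0,0],[0,0,0],[0,0,0],[0,0,0]])

```text
time: 31.5
tool_pos: [0.4727, 0.2755, 0.1057]
ee_rot: [[-0.131, 0.991, -0.017], [0.991, 0.131, -0.007], [-0.004, -0.017, -1.0]]
contact_force: [0.3, -0.1, -0.1]
gripper_width: 0.0454
```

```bash
cat > pl.py <<'E'
from loc import *
for n in ('wrist','top'):
    f=grab(n,'pl_%s_%.2f.png'%(n,r.observe()['time'])); W=pts(f); hsv=cv2.cvtColor(f['color'],cv2.COLOR_RGB2HSV)
    near=(abs(W[...,0]-.496)<.06)&(abs(W[...,1]-.285)<.06)
    dark=hsv[...,2]<(60 if n=='wrist' else 45)
    m=near&(W[...,2]>.0505)&(W[...,2]<.0585)
    Q=W[m][:,:2].astype(np.float32)
    if len(Q)>5: print(n,'knobtop',cv2.minEnclosingCircle(Q),len(Q),np.median(W[m][:,2]))
    m2=near&(W[...,2]>.028)&(W[...,2]<.050); P=W[m2][:,:2]; P=P[np.hypot(P[:,0]-.496,P[:,1]-.285)<.016]
    if len(P)>5:
        print(' side fit',least_squares(lambda c:np.hypot(*(P-c).T)-.010,(.496,.285),loss='soft_l1',f_scale=.001).x,len(P))
    m3=(near&(W[...,2]>.038)&(W[...,2]<.048)).astype(np.uint8); k,l,st,c=cv2.connectedComponentsWithStats(m3)
    for i in range(1,k):
        if st[i,4]>4: q=W[l==i]; print(' pin?',c[i].round(0),st[i,4],q[:,:2].mean(0).round(4),q[:,2].max().round(3))
E
python3 pl.py;python3 go.py .496 .285 .13 97.6; ls pics | grep pl_
```

```text
wrist knobtop ((0.49476420879364014, 0.2869882583618164), 0.010207794606685638) 627 0.05568020314467858
 side fit [0.49512447 0.28694723] 267
 pin? [333. 212.] 87 [0.4661 0.283 ] 0.048
 pin? [331. 240.] 127 [0.4873 0.285 ] 0.048
 pin? [332. 282.] 88 [0.521  0.2903] 0.047
top knobtop ((0.4987359046936035, 0.28554779291152954), 0.009249120019376278) 19 0.05519020573663729
 side fit [0.49668124 0.28736212] 12
 pin? [200. 233.] 7 [0.5244 0.2899] 0.044
t 31.60 p [0.4733 0.275  0.106 ] yaw 97.44 tilt [-0.0162 -0.0065] w 0.0451 F [0.3 0.6 0.4]
shift units [ 0.172  0.586 -0.61 ] max/row 0.61 turn units [-0.162  0.042 -0.026]
pl_top_31.55.png
pl_wrist_31.50.png
```

Request:
servo_tool(grip=[120,120,120,120,120], delta_pos=[[0.2,0.35,0],[0.1,0.2,0.1],[0,0,0.1],[0,0,0],[0,0,0]], angular=[[-0.16,0.05,-0.03],[0,0,0],[0,0,0],[0,0,0],[0,0,0]])

```text
time: 32.02
tool_pos: [0.4993, 0.2877, 0.0974]
ee_rot: [[-0.126, 0.992, 0.005], [0.992, 0.126, 0.002], [0.001, 0.005, -1.0]]
contact_force: [-0.1, -0.2, -0.0]
gripper_width: 0.045
```

```bash
python3 pl.py;python3 go.py .495 .287 .07 97.6
```

```text
wrist knobtop ((0.49440324306488037, 0.286844938993454), 0.0098734674975276) 720 0.055732996275895966
 side fit [0.49509345 0.28687562] 221
 pin? [320. 174.] 95 [0.4665 0.2831] 0.046
 pin? [320. 203.] 97 [0.4866 0.2859] 0.048
 pin? [320. 251.] 93 [0.5212 0.2904] 0.047
top knobtop ((0.49080485105514526, 0.28405141830444336), 0.006110198795795441) 14 0.05518191144217109
 side fit [0.4950599  0.28792174] 12
 pin? [200. 233.] 5 [0.5251 0.2893] 0.047
 pin? [202. 257.] 8 [0.4694 0.2826] 0.046
t 32.12 p [0.4988 0.2875 0.0975] yaw 97.23 tilt [0.0041 0.0013] w 0.0455 F [-0.8  0.1  0.1]
shift units [-0.001 -0.099  0.686] max/row 0.69 turn units [ 0.04  -0.007 -0.061]
```

Request:
servo_tool(grip=[120,120,120,120,120,120], delta_pos=[[0,-0.1,0.2],[0,-0.05,0.25],[0,0,0.2],[0,0,0.1],[0,0,0],[0,0,0]], angular=[[0,0,0],[0,0,0],[0,0,0],[0,0,0],[0,0,0],[0,0,0]])

```text
time: 32.62
tool_pos: [0.4905, 0.2861, 0.0635]
ee_rot: [[-0.127, 0.992, 0.002], [0.992, 0.127, 0.0], [-0.0, 0.002, -1.0]]
contact_force: [-0.2, 0.1, 0.0]
gripper_width: 0.0453
```

```bash
python3 pl.py|head -2;python3 go.py .495 .287 .035 97.6
```

```text
wrist knobtop ((0.49446624517440796, 0.28670433163642883), 0.010158493183553219) 999 0.05574582501319477
 side fit [0.49510566 0.28693777] 413
t 32.72 p [0.4908 0.2862 0.064 ] yaw 97.27 tilt [0.0025 0.0004] w 0.0455 F [0.3 0.5 0.2]
shift units [0.006 0.105 0.724] max/row 0.72 turn units [ 0.025 -0.001 -0.055]
```

Request:
servo_tool(grip=[120,120,120,120,120,120], delta_pos=[[0,0.08,0.15],[0,0,0.2],[0,0,0.2],[0,0,0.1],[0,0,0],[0,0,0]], angular=[[0,0,-0.05],[0,0,0],[0,0,0],[0,0,0],[0,0,0],[0,0,0]])

```text
time: 33.22
tool_pos: [0.4956, 0.2871, 0.0358]
ee_rot: [[-0.132, 0.991, 0.004], [0.991, 0.132, 0.001], [0.001, 0.005, -1.0]]
contact_force: [0.5, 0.0, 0.4]
gripper_width: 0.0452
```

```bash
python3 go.py .495 .287 .035 97.6; python3 -c "
from h import *
grab('wrist','w20.png')"
```

```text
t 33.22 p [0.4956 0.2871 0.0358] yaw 97.58 tilt [0.0044 0.0015] w 0.0452 F [0.5 0.  0.4]
shift units [-0.001 -0.015  0.021] max/row 0.02 turn units [ 0.044 -0.008 -0.003]
```

View pics/w20.png

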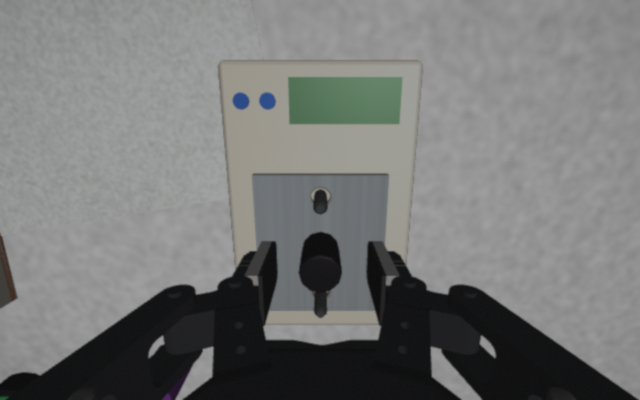

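Request:
servo_tool(grip=[160,180,200,255,255,255], delta_pos=[[0,0,0],[0,0,0],[0,0,0],[0,0,0],[0,0,0],[0,0,0]], angular=[[0,0,0],[0,0,0],[0,0,0],[0,0,0],[0,0,0],[0,0,0]], newtons=60)

```text
time: 33.77
tool_pos: [0.4955, 0.2871, 0.0364]
ee_rot: [[-0.132, 0.991, 0.005], [0.991, 0.132, 0.002], [0.001, 0.005, -1.0]]
contact_force: [-0.3, -0.2, -1.5]
gripper_width: 0.0175
```

```bash
python3 go.py .495 .287 .08 97.6
```

```text
t 33.77 p [0.4955 0.2871 0.0364] yaw 97.59 tilt [0.0046 0.0015] w 0.0175 F [-0.3 -0.2 -1.5]
shift units [ 1.00e-03 -7.00e-03 -1.09e+00] max/row 1.09 turn units [ 0.046 -0.009 -0.002]
```

Request:
servo_tool(grip=[255,255,255,255], delta_pos=[[0,0,-0.1],[0,0,-0.12],[0,0,-0.12],[0,0,-0.1]], angular=[[0.04,0,0],[0,0,0],[0,0,0],[0,0,0]])

```text
time: 34.1
tool_pos: [0.4944, 0.2864, 0.0542]
ee_rot: [[-0.132, 0.991, -0.002], [0.991, 0.132, -0.0], [-0.0, -0.002, -1.0]]
contact_force: [0.3, -0.1, -3.2]
gripper_width: 0.0175
```

```bash
python3 go.py .4955 .287 .08 97.6
```

```text
t 34.10 p [0.4944 0.2864 0.0542] yaw 97.59 tilt [-0.0024 -0.0005] w 0.0175 F [ 0.3 -0.1 -3.2]
shift units [ 0.012  0.028 -0.646] max/row 0.65 turn units [-0.023  0.002 -0.001]
```

Request:
servo_tool(grip=[255,255,255,255,255], delta_pos=[[0.01,0.03,-0.12],[0,0.01,-0.15],[0,0.01,-0.2],[0,0,-0.3],[0,0,-0.1]], angular=[[-0.02,0,0],[0,0,0],[0,0,0],[0,0,0],[0,0,0]])

```text
time: 34.52
tool_pos: [0.4966, 0.2872, 0.0932]
ee_rot: [[-0.132, 0.991, 0.0], [0.991, 0.132, 0.0], [0.0, 0.0, -1.0]]
contact_force: [-0.1, 1.0, -2.2]
gripper_width: 0.0179
```

```bash
python3 go.py .508 -.030 .08 94.6; python3 -c "
from h import *
grab('wrist','w21.png')
f=grab('scene'); c=f['color'][60:200,320:500,::-1]; cv2.imwrite('pics/s21.png',cv2.resize(c,(720,560)))"
```

```text
t 34.52 p [0.4966 0.2872 0.0932] yaw 97.60 tilt [0.0005 0.0002] w 0.0179 F [-0.1  1.  -2.2]
shift units [-7.899 -0.767  0.329] max/row 7.9 turn units [ 0.004 -0.001  0.499]
```

View pics/s21.png

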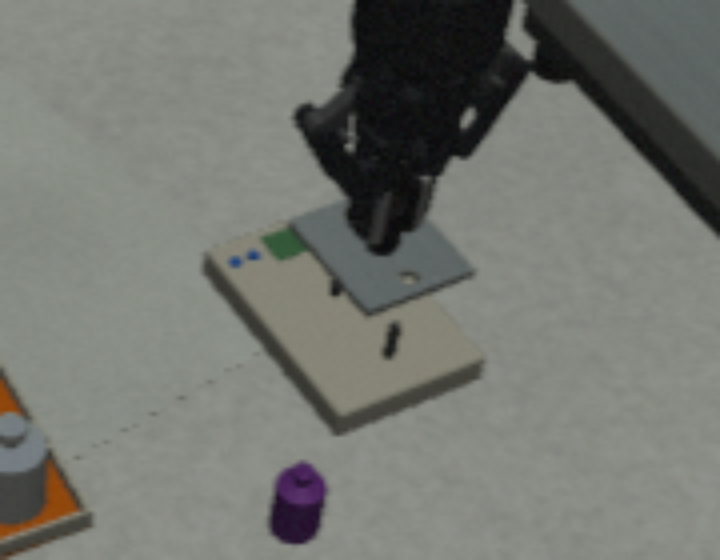

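View pics/w21.png

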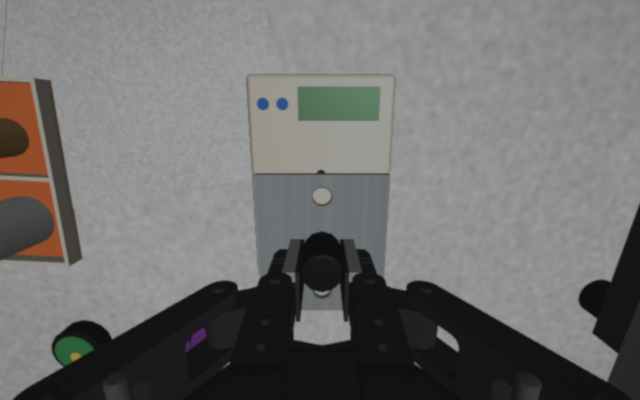

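Request:
servo_tool(grip=[255,255,255,255,255,255,255,255], delta_pos=[[0,0,-0.3],[0,0,-0.4],[-0.2,0,-0.3],[-0.5,-0.05,0],[-0.7,-0.1,0],[-0.7,-0.1,0],[-0.7,-0.1,0],[-0.7,-0.1,0]], angular=[[0,0,0],[0,0,0],[0,0,0],[0,0,0.1],[0,0,0.1],[0,0,0.1],[0,0,0.1],[0,0,0.1]])

```text
time: 35.28
tool_pos: [0.4939, 0.1482, 0.139]
ee_rot: [[-0.092, 0.996, 0.003], [0.996, 0.092, 0.006], [0.005, 0.004, -1.0]]
contact_force: [-0.2, -0.6, -1.4]
gripper_width: 0.0177
```

```bash
python3 go.py .508 -.030 .12 94.6
```

```text
t 35.28 p [0.4939 0.1482 0.139 ] yaw 95.27 tilt [0.0033 0.0057] w 0.0177 F [-0.2 -0.6 -1.4]
shift units [-4.472 -0.06   0.45 ] max/row 4.47 turn units [ 0.036 -0.052  0.112]
```

Request:
servo_tool(grip=[255,255,255,255,255,255,255,255], delta_pos=[[-0.7,0,0],[-0.7,0,0],[-0.7,0,0],[-0.6,0,0],[-0.5,0,0],[-0.3,0,0],[-0.1,0,0],[0,0,0]], angular=[[0,-0.05,0.1],[0,0,0],[0,0,0],[0,0,0],[0,0,0],[0,0,0],[0,0,0],[0,0,0]])

```text
time: 35.95
tool_pos: [0.5033, -0.0165, 0.1444]
ee_rot: [[-0.066, 0.998, 0.006], [0.998, 0.066, -0.005], [-0.005, 0.005, -1.0]]
contact_force: [-0.1, 0.2, -2.6]
gripper_width: 0.0178
```

Request:
servo_tool(grip=[255,255,255], delta_pos=[[0,0,0],[0,0,0],[0,0,0]], angular=[[0,0,0],[0,0,0],[0,0,0]])

```text
time: 36.2
tool_pos: [0.5031, -0.0147, 0.1451]
ee_rot: [[-0.067, 0.998, 0.006], [0.998, 0.067, -0.004], [-0.004, 0.006, -1.0]]
contact_force: [-0.4, -0.3, -1.9]
gripper_width: 0.0176
```

```bash
python3 go.py .508 -.030 .05 94.6; python3 -c "
from loc import *
f=grab('wrist','w22.png')
print(*rect(f,(3,150,60),(20,255,255),.004,(.4,.62,-.1,.12)),sep='\n')"
```

```text
t 36.20 p [ 0.5031 -0.0147  0.1451] yaw 93.86 tilt [ 0.0062 -0.004 ] w 0.0176 F [-0.4 -0.3 -1.9]
shift units [-0.379  0.082  2.379] max/row 2.38 turn units [ 0.056  0.042 -0.123]
(array([0.522 , 0.0697]), array([0.0331, 0.0341]), 4.98)
(array([ 0.5081, -0.0139]), array([0.014 , 0.0155]), 3.95)
(array([ 0.4639, -0.0327]), array([0.0439, 0.09  ]), 3.94)
(array([0.4675, 0.0503]), array([0.0641, 0.0644]), 3.96)
```

View pics/w22.png

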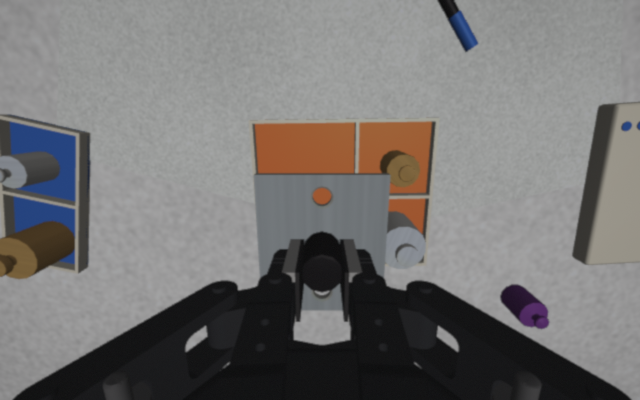

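Request:
servo_tool(grip=[255,255,255,255,255,255], delta_pos=[[-0.25,0.05,0.1],[-0.1,0.05,0.3],[0,0,0.3],[0,0,0.2],[0,0,0],[0,0,0]], angular=[[0.05,0.04,-0.12],[0,0,0],[0,0,0],[0,0,0],[0,0,0],[0,0,0]])

```text
time: 36.75
tool_pos: [0.5087, -0.0223, 0.1059]
ee_rot: [[-0.089, 0.996, 0.001], [0.996, 0.089, 0.002], [0.002, 0.001, -1.0]]
contact_force: [0.7, 0.5, -3.1]
gripper_width: 0.0175
```

```bash
python3 go.py .507 -.030 .05 94.6
```

```text
t 36.75 p [ 0.5087 -0.0223  0.1059] yaw 95.11 tilt [0.0007 0.0022] w 0.0175 F [ 0.7  0.5 -3.1]
shift units [-0.19  -0.061  1.398] max/row 1.4 turn units [ 0.008 -0.02   0.084]
```

Request:
servo_tool(grip=[255,255,255,255,255,255,255], delta_pos=[[-0.2,-0.05,0.1],[0,-0.03,0.3],[0,0,0.4],[0,0,0.3],[0,0,0.1],[0,0,0],[0,0,0]], angular=[[0,0,0.08],[0,0,0],[0,0,0],[0,0,0],[0,0,0],[0,0,0],[0,0,0]])

```text
time: 37.33
tool_pos: [0.5076, -0.0325, 0.0573]
ee_rot: [[-0.079, 0.997, 0.004], [0.997, 0.079, 0.001], [0.001, 0.004, -1.0]]
contact_force: [0.8, 0.0, -2.3]
gripper_width: 0.0176
```

```bash
python3 go.py .507 -.030 .0205 94.6
```

```text
t 37.33 p [ 0.5076 -0.0325  0.0573] yaw 94.53 tilt [0.0042 0.0013] w 0.0176 F [ 0.8  0.  -2.3]
shift units [ 0.062 -0.015  0.921] max/row 0.92 turn units [ 0.041 -0.009 -0.013]
```

Request:
servo_tool(grip=[255,255,255,255,255,255], delta_pos=[[0.05,-0.04,0.15],[0,-0.03,0.25],[0,0,0.2],[0,0,0.05],[0,0,0],[0,0,0]], angular=[[0.04,0,0],[0,0,0],[0,0,0],[0,0,0],[0,0,0],[0,0,0]])

```text
time: 37.83
tool_pos: [0.5063, -0.0307, 0.0307]
ee_rot: [[-0.079, 0.997, 0.003], [0.997, 0.079, 0.001], [0.0, 0.004, -1.0]]
contact_force: [-0.2, 0.3, -2.4]
gripper_width: 0.0176
```

```bash
python3 go.py .507 -.030 .0205 94.6; python3 -c "
from h import *
f=grab('scene'); c=f['color'][80:220,220:400,::-1]; cv2.imwrite('pics/s23.png',cv2.resize(c,(720,560)))"
```

```text
t 37.83 p [ 0.5063 -0.0307  0.0307] yaw 94.51 tilt [0.0035 0.0007] w 0.0176 F [-0.2  0.3 -2.4]
shift units [0.017 0.019 0.256] max/row 0.26 turn units [ 0.034 -0.004 -0.015]
```

View pics/s23.png

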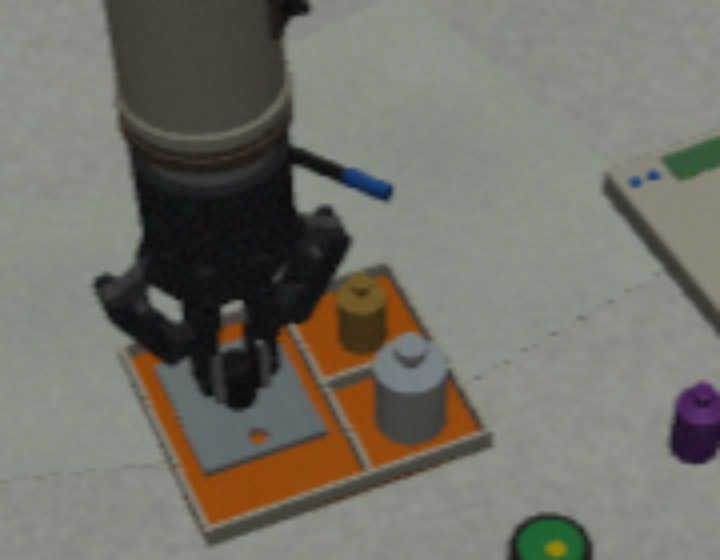

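Request:
servo_tool(grip=[255,255,255,255], delta_pos=[[0,0,0.15],[0,0,0.12],[0,0,0],[0,0,0]], angular=[[0.03,0,0],[0,0,0],[0,0,0],[0,0,0]])

```text
time: 38.22
tool_pos: [0.5076, -0.0308, 0.0203]
ee_rot: [[-0.079, 0.997, 0.002], [0.997, 0.079, 0.0], [0.0, 0.002, -1.0]]
contact_force: [-1.0, 1.1, 4.9]
gripper_width: 0.0181
```

```bash
python3 go.py .507 -.030 .0205 94.6
```

```text
t 38.22 p [ 0.5076 -0.0308  0.0203] yaw 94.51 tilt [0.0025 0.0002] w 0.0181 F [-1.   1.1  4.9]
shift units [ 0.021 -0.014 -0.005] max/row 0.02 turn units [ 0.024  0.    -0.016]
```

Contact, level. Release and retreat.

Request:
servo_tool(grip=[190,150,110,110,110,110,110,110], delta_pos=[[0,0,0],[0,0,0],[0,0,0],[0,0,-0.1],[0,0,-0.3],[0,0,-0.7],[0,0,-0.8],[0,0,-0.8]], angular=[[0,0,0],[0,0,0],[0,0,0],[0,0,0],[0,0,0],[0,0,0],[0,0,0],[0,0,0]])

```text
time: 38.88
tool_pos: [0.5026, -0.0305, 0.1279]
ee_rot: [[-0.079, 0.997, -0.01], [0.997, 0.079, 0.001], [0.002, -0.01, -1.0]]
contact_force: [1.9, 0.5, 0.6]
gripper_width: 0.0486
```

Request:
servo_tool(grip=[0,0,0,0,0], delta_pos=[[0,0,-0.8],[0,0,-0.7],[0,0,-0.3],[0,0,0],[0,0,0]], angular=[[0,0,0],[0,0,0],[0,0,0],[0,0,0],[0,0,0]])

```text
time: 39.3
tool_pos: [0.5075, -0.0306, 0.2166]
ee_rot: [[-0.079, 0.997, 0.009], [0.997, 0.079, 0.0], [-0.0, 0.009, -1.0]]
contact_force: [-0.4, -0.2, -0.3]
gripper_width: 0.0854
```

```bash
python3 go.py; python3 -c "
from loc import *
grab('wrist','w24.png'); f=grab('scene','s24.png')
W=pts(f)
for n,c,h,rad in [('bb',(.571,-.278),.048,.02),('ss',(.496,-.275),.038,.014),('sb',(.473,.05),.038,.014),('bs',(.538,.056),.048,.02),('lev',(.652,.092),.017,.022)]: print(n,*wt(f,c,h,rad))
m=(abs(W[...,0]-.507)<.05)&(abs(W[...,1]+.031)<.05)&(f['color'].ptp(2)<25 if hasattr(f['color'],'ptp') else (f['color'].max(2).astype(int)-f['color'].min(2)<25))&(W[...,2]>.006)&(W[...,2]<.0125)
P=W[m]; A=np.c_[P[:,:2],np.ones(len(P))]; print(len(P),np.linalg.lstsq(A,P[:,2],rcond=None)[0],np.median(P[:,2]))
"
```

```text
t 39.30 p [ 0.5075 -0.0306  0.2166] yaw 94.54 tilt [0.0089 0.0002] w 0.0854 F [-0.4 -0.2 -0.3]
bb [ 0.5708 -0.2804] [ 0.5716 -0.2802] 0.02 343 213
ss [ 0.4958 -0.2782] [ 0.4969 -0.2782] 0.0143 130 93
sb [0.4717 0.0473] [0.4734 0.0467] 0.0146 114 79
bs [0.5365 0.0546] [0.5367 0.0541] 0.0213 248 160
lev [0.6504 0.0904] [0.651 0.089] 0.0226 41 287
774 [-0.00048122  0.00137816  0.00946326] 0.009203594279620551
```

View pics/w24.png

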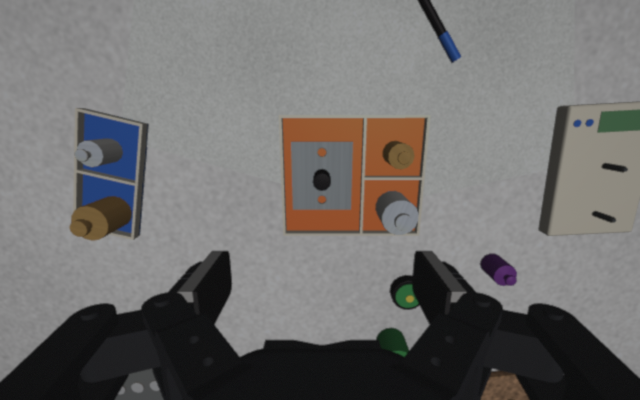

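View pics/s24.png

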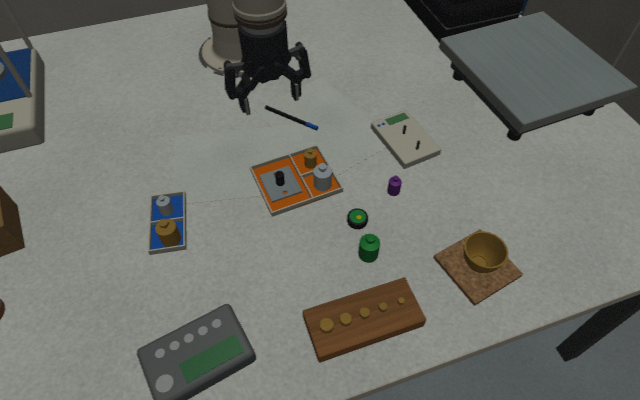

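```bash
python3 -c "
from h import *
print(r.finish_job())"
```

```text
the job is handed in; nothing more can be done
None
```

I made up both calibration kits and moved the load plate, then handed the job in at about 39 s of the 99 s allowed; nothing was dropped.

- **Blue tray:** big brass and small steel stand upright, each in its own compartment. The big brass sits about 9 mm off the centre of its compartment but clear of the walls.
- **Orange tray:** small brass and big steel stand upright in the two small compartments.
- **Load plate:** I lifted it level off both pins and laid it in the large orange compartment. Its upper face measures 9.2 mm high, against an expected 9 mm, with a slope under 0.1°.
- **Bubble level:** it reads within about 1 mm of where it stood at the start, in the same camera. The green and purple look-alikes were not touched.

**What disagreed:**
- The scene camera reads about 3 mm lower in y than the top and wrist cameras, so I went by those two.
- Setting down the small brass and big steel took several extra small lowering steps. The measured tool height was a few millimetres off at those grasps, so I waited for contact. The largest force I read there was about 17 N.

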